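Turn resin specimens over in a clamshell holder

TASK

Swing the lid of the blue turnover holder right back and put every resin specimen block on the bench into a pocket of its own, coloured dot up, then close the lid fully. Only then swing the folding crank handle upright and wind the wheel one full turn to its stop, so that the closed holder is turned right over with the specimens' undersides up. Finally fold the handle flat again, with the lid still shut, and do not knock over the beaker or the stain vial.

Things in the scene. Friction and masses are not known exactly. Their poses are not given: they have to be found in the camera images.
- block_1: a resin specimen block of amber clear resin, 30 x 30 mm and 24 mm high, 40 g, with a round red dot, 18 mm across, on its top face. Origin at the centre of its underside, z up through the dot. Some of the four blocks may be absent
- block_2: a resin specimen block of amber clear resin, 30 x 30 mm and 24 mm high, 40 g, with a round green dot, 18 mm across, on its top face. Origin at the centre of its underside, z up through the dot. Some of the four blocks may be absent
- block_3: a resin specimen block of amber clear resin, 30 x 30 mm and 24 mm high, 40 g, with a round blue dot, 18 mm across, on its top face. Origin at the centre of its underside, z up through the dot. Some of the four blocks may be absent
- block_4: a resin specimen block of amber clear resin, 30 x 30 mm and 24 mm high, 40 g, with a round yellow dot, 18 mm across, on its top face. Origin at the centre of its underside, z up through the dot. Some of the four blocks may be absent
- pocket_0 (a point): centre of the floor of one of the holder's four pockets (pocket_0 is next to the crank wheel, pocket_3 farthest from it; 42 mm apart along the holder's y). Each pocket is 35 x 35 mm and 9 mm deep between the blue rails, so a seated block stands 15 mm proud. Any block fits any pocket, one block each. Axes as holder_mid
- pocket_1 (a point): centre of the floor of one of the holder's four pockets (pocket_0 is next to the crank wheel, pocket_3 farthest from it; 42 mm apart along the holder's y). Each pocket is 35 x 35 mm and 9 mm deep between the blue rails, so a seated block stands 15 mm proud. Any block fits any pocket, one block each. Axes as holder_mid
- pocket_2 (a point): centre of the floor of one of the holder's four pockets (pocket_0 is next to the crank wheel, pocket_3 farthest from it; 42 mm apart along the holder's y). Each pocket is 35 x 35 mm and 9 mm deep between the blue rails, so a seated block stands 15 mm proud. Any block fits any pocket, one block each. Axes as holder_mid
- pocket_3 (a point): centre of the floor of one of the holder's four pockets (pocket_0 is next to the crank wheel, pocket_3 farthest from it; 42 mm apart along the holder's y). Each pocket is 35 x 35 mm and 9 mm deep between the blue rails, so a seated block stands 15 mm proud. Any block fits any pocket, one block each. Axes as holder_mid
- holder_mid (a point): middle of the holder, on its turning axis, 100 mm over the bench. The holder: a blue clamshell, 50 mm wide (x), 176 mm long (y), in a fixed rig. Axes turn with it; as found: x away from the robot to the lid hinge, y along the turning axis away from the crank wheel, z up. Pocket floors at z = -13 mm, rail tops -4, shut lid's top 15.5. Grey uprights at y = -108 and 104, tops 20 above the axis
- lid (a joint): angle of the white, clear-topped lid, rad: 0 shut, opening upwards and over the back to a stop at 3.1 (flat behind the holder, inside up). A stiff friction hinge: it stays at any angle, about 3 N at its bar moves it, and the friction alone keeps it shut when turned over. In the gripper's way over the pockets unless opened beyond about 2.9
- lid_hinge (a point): middle of the lid's hinge line, 40 mm behind the turning axis (holder x) and 4 mm below it; the hinge line runs along the holder's y
- lid_bar (a point): middle of the lid's steel bar handle, a round bar 10 mm thick and 68 mm long along the holder's y, 105 mm from the hinge line (and 8 mm above it when shut); 35 mm of free space between bar and lid edge for a finger. Before turning, the bar is on the robot's side when the lid is shut
- cradle (a joint): angle of the whole holder about its turning axis, rad: 0 as found (pockets up), 3.14 turned right over against the stop; lid bar goes up and over away from the robot. Geared to the crank wheel: always half the wheel's angle. Stays where it is left
- wheel (a joint): angle of the black crank wheel (108 mm across) about its upright axis, rad: 0 as found, growing anticlockwise seen from above, stop at 6.28 (one full turn). Takes about 7 N at the crank handle. Locked within about 0.1 rad while the handle is folded flat: the brass lug at its foot then lies between two fixed brass fork posts
- wheel_axis (a point): point on the wheel's upright axis, at the height of the folded handle (96 mm above the bench, 26 mm above the wheel's face). Axes: x away from the robot, y towards the holder, z up, fixed to the rig. The fork stands on its -x side, 67 mm out, up to 107 mm above the bench
- handle (a joint): angle of the red folding crank handle, rad: 0 folded flat across the wheel, 1.57 standing upright (stop). Friction holds it where it is left; about 2 N at its grip moves it. Only with the wheel at one end of its turn (0 or 6.28) can it lie fully flat, as its lug enters the fork
- handle_hinge (a point): the handle's hinge, on the wheel 45 mm from its axis (towards the robot as found, and again after a full turn), 26 mm above the wheel's face. The handle swings in the upright plane through the wheel axis; folded, it points across the wheel axis
- handle_grip (a point): middle of the grip part of the red crank handle, 55 mm from its hinge; a round free-spinning sleeve 16 mm thick, reaching from 17 to 75 mm from the hinge
- beaker: a clear beaker, 62 mm wide, 78 mm high, standing on the bench as a bystander; origin at the centre of its underside, z up
- stain_violet: a small vial with black cap, 27 mm wide, 58 mm high, standing on the bench as a bystander; origin at the centre of its underside, z up
Mind the look-alikes: they are no part of the job. Leave any turquoise look-alike of the block_3 alone.

How it is judged:
On the way, in this order (a step that is already met when the one before it is completed fails the run):
1. every block present lies in a pocket of the holder, dot up, with the lid shut (under 0.06 rad) and the holder not yet turned (x of block_1 in the frame of holder_mid between -0.008 and 0.008 m and y of block_1 in the frame of holder_mid between -0.071 and 0.071 m and z of block_1 in the frame of holder_mid between -0.015 and -0.008 m and x of block_2 in the frame of holder_mid between -0.008 and 0.008 m and y of block_2 in the frame of holder_mid between -0.071 and 0.071 m and z of block_2 in the frame of holder_mid between -0.015 and -0.008 m and x of block_3 in the frame of holder_mid between -0.008 and 0.008 m and y of block_3 in the frame of holder_mid between -0.071 and 0.071 m and z of block_3 in the frame of holder_mid between -0.015 and -0.008 m and x of block_4 in the frame of holder_mid between -0.008 and 0.008 m and y of block_4 in the frame of holder_mid between -0.071 and 0.071 m and z of block_4 in the frame of holder_mid between -0.015 and -0.008 m and angle between each of block_1, block_2, block_3, block_4's own z axis and vertical below 0.2 rad and value of joint lid below 0.06 rad and value of joint cradle below 0.1 rad), for 0.2 s.
2. the crank handle stands upright (over 1.35 rad), the lid still shut (value of joint lid below 0.06 rad and value of joint handle above 1.35 rad), for 0.1 s.
3. the holder is turned right over (over 3.05 rad) with the lid shut (value of joint lid below 0.06 rad and value of joint cradle above 3.05 rad), for 0.2 s.
At the end, for the whole second after the job is handed in: every block present is in the holder, dot down (within 0.2 rad), the lid is shut (under 0.06 rad), the holder is turned over (over 3.05 rad) and at rest, and the crank handle is folded flat (under 0.15 rad) (all of step 3 and x of block_1 in the frame of holder_mid between -0.008 and 0.008 m and y of block_1 in the frame of holder_mid between -0.071 and 0.071 m and z of block_1 in the frame of holder_mid between -0.015 and -0.008 m and x of block_2 in the frame of holder_mid between -0.008 and 0.008 m and y of block_2 in the frame of holder_mid between -0.071 and 0.071 m and z of block_2 in the frame of holder_mid between -0.015 and -0.008 m and x of block_3 in the frame of holder_mid between -0.008 and 0.008 m and y of block_3 in the frame of holder_mid between -0.071 and 0.071 m and z of block_3 in the frame of holder_mid between -0.015 and -0.008 m and x of block_4 in the frame of holder_mid between -0.008 and 0.008 m and y of block_4 in the frame of holder_mid between -0.071 and 0.071 m and z of block_4 in the frame of holder_mid between -0.015 and -0.008 m and angle between each of block_1, block_2, block_3, block_4's own z axis and vertical above 2.94 rad and value of joint handle below 0.15 rad and velocity of joint cradle between -0.05 and 0.05 rad/s); the robot touches nothing.
It fails at once if the beaker or the stain vial is knocked over (tilted beyond 0.6 rad) (angle between any of beaker, stain_violet's own z axis and vertical above 0.6 rad).
Of block_1, block_2, block_3, block_4 only 2 to 4 are there at a start; the rules pass over those that are not, and their reading is None.
At some moment in a run one of block_1, block_2, block_3, block_4 may be knocked a few centimetres aside while the robot is not near it.
Once in a run the grip may slacken for a moment while it holds something.
It also fails if it takes over 210 s, if anything falls off the work surface, if the arm or the gripper's body presses on something with over 40 N, if the wrist force passes 120 N, or if a joint passes its speed limit or range.

ROBOT

A 6-joint arm with a two-finger parallel gripper is mounted at the origin on a cart in front of the work surface, level with it; the furniture and walls round the work are solid. World frame = base frame: x ahead of the robot, y to its left, z up, the work surface at z = 0. Lengths are in m, angles in rad, forces in N, time in s.
With the tool pointing down it reaches from about 0.375 to 0.9 m from the base axis. Payload 3.1 kg.
Tool frame: the origin (TCP) lies between the finger pads; the fingertips stand 17 mm ahead of it and the grasp point (between the pads) lies 2 mm behind it (robot.nose_length is the distance from the TCP to the fingertips, in m); z points along the fingers, y is the line along which they close (so a half turn about z gives the same grasp; the last joint's range is limited). The gripper opens to 87 mm and grips with 3 to 60 N. Pads are 19 mm wide; open, the fingers measure 117 mm over their backs; the gripper's body (75 mm by 190 mm) begins 51 mm behind the grasp point.
Start: joints at [-1.488, 0.527, 1.433, -0, 1.181, -0.178], TCP at [0.162, -0.604, 0.24] pointing down, gripper open.
Joint ranges: [-3.08, 3.08], [-0.75, 2.2], [0.22, 2.44], [-1.43, 4.57], [0, 2.65], [-2.85, 2.85]. Speed limits (rad/s): [2.79, 2.79, 3.14, 3.14, 3.14, 3.14].

INTERFACE

Orientations are given as a unit quaternion [x, y, z, w].
In Python, from rig import robot, cams gives the robot as it stands.
- The arm moves only by the shell command python3 -m pendant 'ROWS' [FORCE]. ROWS is JSON, a list of rows, each an object with "jaw": the opening, from 0 (shut) to 1 (fully open); "linear": the shift along the tool's x, y, z in cm, a list of three; "twist": the turn about the tool's z in degrees. A call has 1 to 12 rows; each row shifts and turns the commanded pose from where the row before left it, along the tool's axes as they then stand; what a row does not reach is not made up. A row lasts 1/12 s, in which the tool goes at most 41.7 mm and 7.16 degrees, less where a joint would pass 70% of its speed; a pose out of reach is approached as far as the arm can. A call is refused whole if a number of a shift passes 4.17 or a number of a turn 7.16, either way. A call with a gripper value outside its range is refused whole. The fingers move at their own pace and stop on an object; FORCE is the grip in N (left out, the last holds). Time passes only in rows, so rows that do not move let the fingers close. It gives the time, the measured TCP pose, the force, the opening and the grip force at its end, in the units of the state.
- robot.get_obs(): the state, without advancing time (a new reading comes with each control period).
- cams.camera(name): name is "scene" or "top" or "wrist"; returns a dict with "color" (384x512x3 uint8, blue, green, red), "depth" (384x512 float32, m along the optical axis (not along the pixel's ray), 0 where there is no reading), "fov_y" (degrees; the focal length in pixels is half the picture's height over the tangent of half this angle, whatever the lens; pixels are square), "cx", "cy" (the principal point, pixels), "k1" (the pictures are not rectified: a ray, as slopes to the right and down, at radius r is drawn at 1 + k1 r^2 times it, then the intrinsics apply), "view" (4x4, takes a point from world to camera coordinates). Camera axes: x right, y down, z forward; pixel columns grow to the right and rows downward; lengths in m; the calibration is good to about 2 mm. A picture is of the moment at which its call begins.
- robot.hand_in(): hands the job in; it is judged then, once.
The state is a dict: "time": time; "q": joint angles; "joint_velocities": joint speeds; "joint_torque": joint torques, N m; "position": TCP position; "tool_rot": TCP orientation; "ft_force": force on the tool from outside, world axes, zero at the start; "moment": the same for the moment, N m; "grip_width": finger opening in m; "grip_force": force on a finger pad.
Only numpy, scipy, OpenCV 4.12 (cv2) and the standard library are available. Lean on these libraries where they do the work, as an engineer would, in place of code of your own. Each camera call takes 0.05 s, during which the arm holds its last target. There are 200 camera calls.

## Working session

There is one attempt and no reset: what is moved stays moved. The work goes in short steps, Python scripts to look and compute and a shell command to move; the robot and the scene stay as the last step left them, time stands still between calls to the robot, and variables do not carry over. Pictures are saved under pics/ and viewed, at most 14 in all, crops included, and the job is handed in when it is done.

```bash
ls; mkdir -p pics
cat > h.py <<'E'
import numpy as np, cv2
from rig import robot, cams
def cap(n):
    c=cams.camera(n); c['f']=c['color'].shape[0]/2/np.tan(np.radians(c['fov_y']/2)); c['K']=np.array([[c['f'],0,c['cx']],[0,c['f'],c['cy']],[0,0,1]]); return c
def ray(c,u,v):
    p=cv2.undistortPoints(np.array([[[u,v]]],float),c['K'],np.array([c['k1'],0,0,0,0.]))[0,0]
    R=c['view'][:3,:3];t=c['view'][:3,3]
    return -R.T@t, R.T@np.array([p[0],p[1],1.])
def onz(c,u,v,z):
    o,d=ray(c,u,v); return o+d*(z-o[2])/d[2]
def dep(c,u,v):
    o,d=ray(c,u,v); return o+d*c['depth'][int(round(v)),int(round(u))]
def pix(c,P):
    P=np.atleast_2d(np.array(P,float)); r=cv2.Rodrigues(c['view'][:3,:3])[0]
    return cv2.projectPoints(P,r,c['view'][:3,3],c['K'],np.array([c['k1'],0,0,0,0.]))[0][:,0]
E
python3 - <<'E'
from h import *
for n in ['scene','top']:
    c=cap(n); print(n,c['fov_y'],c['k1'],(-c['view'][:3,:3].T@c['view'][:3,3]).round(3)); cv2.imwrite(f'pics/{n}0.png',cv2.resize(c['color'],(768,576),interpolation=cv2.INTER_CUBIC))
    np.save(f'{n}0.npy',c,allow_pickle=True)
print(robot.get_obs())
E
```

```text
pics
scene 54.94629189148189 -0.040625612523705404 [-0.309 -0.477  0.728]
top 57.30724869195592 -0.06822377278749474 [ 0.424 -0.045  1.183]
{'time': 0.1, 'q': array([-1.48744857e+00,  5.28362491e-01,  1.43375910e+00,  7.71594052e-06,
        1.18143180e+00, -1.78535548e-01]), 'joint_velocities': array([-0.00050066, -0.00196395, -0.00194852, -0.00097605, -0.00081044,
       -0.00175679]), 'joint_torque': array([ 2.63590146e-04, -4.40984273e+01, -1.77151805e+01,  6.35345606e-02,
        5.33855532e-02, -5.36168886e-05]), 'position': array([ 0.16176855, -0.60305274,  0.23868085]), 'tool_rot': array([ 9.91439099e-01,  1.30566275e-01,  5.02055889e-05, -9.79086983e-04]), 'ft_force': array([-0.35513433,  0.44050033,  0.49911565]), 'moment': array([-0.04223039,  0.06728812, -0.02262442]), 'grip_force': 0.0, 'grip_width': 0.08676719264449381}
```

View pics/scene0.png

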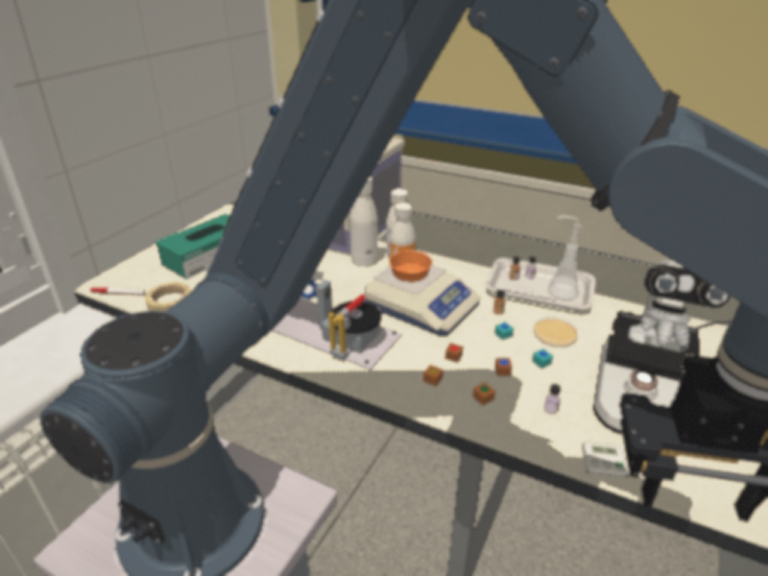

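View pics/top0.png

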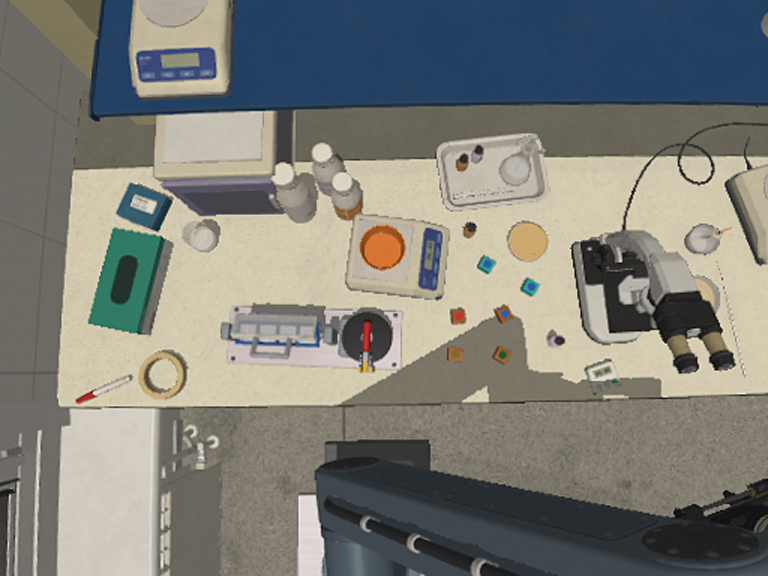

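Top view (768-px picture): red block (458,316), blue-dot block (503,313), yellow (455,353) and green (502,354). There are two turquoise look-alikes at (487,264) and (530,287). The holder is at (280,333), wheel at (366,337), vial at (555,340), beaker at (205,237). The block_3 candidates are (503,313), (487,264) and (530,287). Only the first has an amber body, so I take that one and confirm it in a crop.

Run:
```python
from h import *
c=np.load('top0.npy',allow_pickle=True).item()
im=c['color']; hsv=cv2.cvtColor(im,cv2.COLOR_BGR2HSV)
a=cv2.resize(im[165:255,290:390],(700,630),interpolation=cv2.INTER_CUBIC); cv2.imwrite('pics/blk.png',a)
a=cv2.resize(im[195:255,140:275],(800,356),interpolation=cv2.INTER_CUBIC); cv2.imwrite('pics/hold.png',a)
for n,(u,v) in dict(red=(458,316),blue=(503,313),yel=(455,353),grn=(502,354)).items():
    u/=1.5;v/=1.5
    x0,y0=int(u)-11,int(v)-11
    p=hsv[y0:y0+22,x0:x0+22]; m=((p[...,1]>110)).astype(np.uint8)
    k=cv2.connectedComponentsWithStats(m)
    i=1+np.argmax(k[2][1:,4]); m=(k[1]==i).astype(np.uint8)
    cn=max(cv2.findContours(m,0,1)[0],key=cv2.contourArea)
    r=cv2.minAreaRect(cn.astype(np.float32))
    cu,cv_=k[3][i]; d=dep(c,x0+cu,y0+cv_)
    print(n,k[3][i]+[x0,y0],k[2][i][4],'rect',np.round(r[1],1),r[2],'top',onz(c,x0+cu,y0+cv_,.024).round(4),d.round(4))
for n,(u,v) in dict(wheel=(366,318),vial=(557,340),beaker=(205,237),barL=(253,350),barR=(290,350),turq=(530,287),upR=(328,333),upL=(226,333),bal=(382,247),fork=(366,366)).items(): print(n,dep(c,u/1.5,v/1.5).round(4))
```

```text
red [304.92105263 210.73684211] 76 rect [8. 8.] 90.0 top [ 0.5295 -0.2008  0.024 ] [ 0.5296 -0.2009  0.0231]
blue [335.3    209.3375] 80 rect [8.9 9.4] 63.43495178222656 top [ 0.5321 -0.3018  0.024 ] [ 0.5321 -0.3018  0.024 ]
yel [302.93902439 235.95121951] 82 rect [8. 9.] 90.0 top [ 0.4468 -0.1912  0.024 ] [ 0.4468 -0.1913  0.0239]
grn [334.14606742 236.29213483] 89 rect [9.4 9.4] 26.56505012512207 top [ 0.4435 -0.2936  0.024 ] [ 0.4435 -0.2932  0.0259]
wheel [ 0.5247 -0.0013  0.0737]
vial [ 0.4708 -0.4076  0.0578]
beaker [0.7079 0.3479 0.0759]
barL [0.4585 0.2167 0.1575]
barR [0.4622 0.1712 0.0107]
turq [ 0.591  -0.3651  0.025 ]
upR [0.4918 0.0743 0.1174]
upL [0.4953 0.2837 0.1158]
bal [ 0.6758 -0.0379  0.0802]
fork [ 0.4243 -0.001   0.101 ]
```

View pics/blk.png

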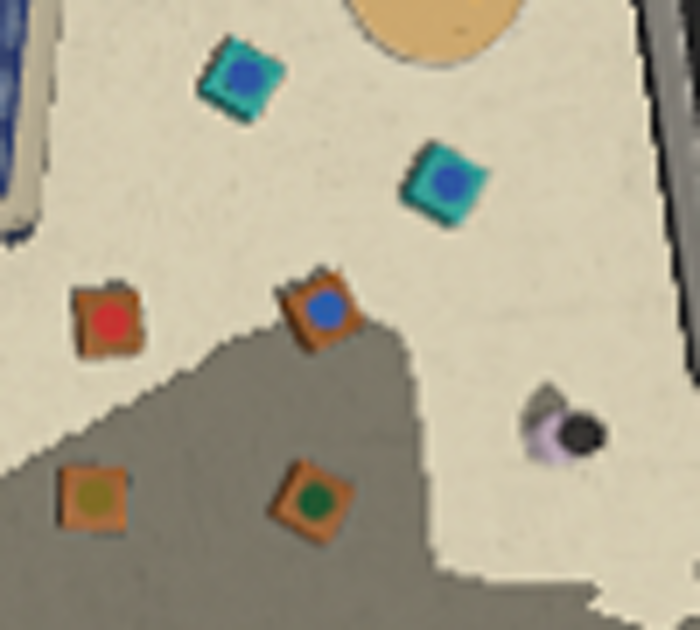

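View pics/hold.png

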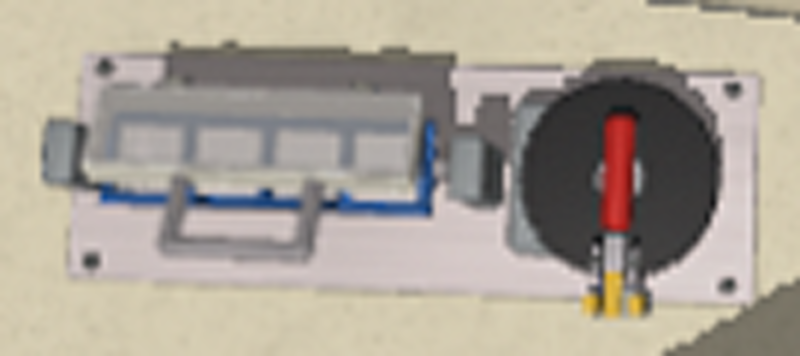

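The crop confirms that block_3 is the amber-bodied block with the blue dot (335,209 native); the turquoise ones stay where they are. The lid stands partly open, with its bar at about (237,242) in the crop. Next I measure the rig.

Run:
```python
from h import *
c=np.load('top0.npy',allow_pickle=True).item()
vv,uu=np.mgrid[130:260,120:290]
p=cv2.undistortPoints(np.dstack([uu,vv]).reshape(-1,1,2).astype(float),c['K'],np.array([c['k1'],0,0,0,0.]))[:,0]
R=c['view'][:3,:3];t=c['view'][:3,3]; D=c['depth'][130:260,120:290].reshape(-1,1)
W=(np.hstack([p,np.ones((len(p),1))])*D-t)@R
hsv=cv2.cvtColor(c['color'],cv2.COLOR_BGR2HSV)[130:260,120:290].reshape(-1,3)
def show(n,m): q=W[m]; print(n,m.sum(),'mean',q.mean(0).round(4),'min',q.min(0).round(4),'max',q.max(0).round(4)); return q
x,y,z=W.T
show('upR',(abs(z-.12)<.006)&(y>.05)&(y<.09)&(x>.45)&(x<.54))
show('upL',(abs(z-.12)<.006)&(y>.27)&(y<.31)&(x>.45)&(x<.54))
w=show('wheel',(abs(z-.071)<.006)&(abs(y+.003)<.07)&(x>.41)&(x<.56))
cn=cv2.minEnclosingCircle(w[:,:2].astype(np.float32)); print(cn)
red=((hsv[:,0]<8)|(hsv[:,0]>172))&(hsv[:,1]>150)&(hsv[:,2]>100)&(abs(y)<.06)&(z>.05)
q=show('red',red); 
ms=q[:,:2]-q[:,:2].mean(0); print('dir',np.linalg.svd(ms,full_matrices=0)[2][0])
blue=(hsv[:,0]>100)&(hsv[:,0]<125)&(hsv[:,1]>120)&(y>.08)&(y<.28)&(x<.53)&(x>.44)
show('blue',blue)
bar=show('bar',(z>.13)&(y>.1)&(y<.27)&(x<.48)&(x>.42))
for k in bar[::3]: print(k.round(3),end=' ')
l=show('lidall',(z>.10)&(y>.1)&(y<.27)&(x>.48)&(x<.6))
b=(np.abs(x-.44)<.1)
for n,(u,v) in dict(bot1=(287,172),bot2=(343,182),bot3=(322,152),inst=(220,140)).items(): print(n,dep(c,u/1.5,v/1.5).round(3))
# base plate corner screws z~plate
for s in [(105,67),(92,260),(733,89),(728,285)]: print('screw',dep(c,140+s[0]*135/800,195+s[1]*60/356).round(4))
```

```text
upR 62 mean [0.4889 0.076  0.1181] min [0.4736 0.0669 0.1143] max [0.5041 0.0857 0.1228]
upL 63 mean [0.4987 0.286  0.118 ] min [0.483  0.2765 0.1142] max [0.5137 0.2959 0.122 ]
wheel 721 mean [ 0.4867 -0.0013  0.069 ] min [ 0.421  -0.0543  0.065 ] max [0.5382 0.0504 0.0762]
((0.4793246388435364, -0.004080622922629118), 0.05902251601219177)
red 92 mean [ 0.4859 -0.0011  0.1007] min [ 0.4577 -0.0084  0.0938] max [0.5134 0.0079 0.1055]
dir [-0.99743327  0.07160221]
blue 94 mean [0.4778 0.1636 0.0962] min [0.4688 0.0957 0.088 ] max [0.5121 0.2705 0.1129]
bar 170 mean [0.4589 0.1754 0.1516] min [0.4412 0.1014 0.1302] max [0.4799 0.222  0.1639]
[0.48  0.155 0.139] [0.48  0.143 0.135] [0.48  0.135 0.134] [0.48  0.125 0.135] [0.479 0.115 0.141] [0.479 0.107 0.136] [0.478 0.219 0.147] [0.477 0.154 0.144] [0.477 0.135 0.133] [0.477 0.12  0.131] [0.477 0.111 0.13 ] [0.475 0.219 0.144] [0.474 0.153 0.145] [0.472 0.222 0.145] [0.472 0.213 0.145] [0.471 0.148 0.142] [0.469 0.216 0.146] [0.468 0.153 0.146] [0.466 0.221 0.15 ] [0.466 0.213 0.146] [0.465 0.15  0.148] [0.463 0.217 0.152] [0.462 0.152
[... 302 characters left out ...]
.157] [0.45  0.159 0.158] [0.45  0.15  0.159] [0.448 0.218 0.161] [0.448 0.209 0.159] [0.448 0.2   0.161] [0.447 0.191 0.162] [0.447 0.182 0.163] [0.447 0.174 0.16 ] [0.447 0.165 0.159] [0.447 0.155 0.164] [0.447 0.148 0.157] [0.445 0.213 0.155] [0.445 0.204 0.157] [0.445 0.194 0.161] [0.445 0.186 0.159] [0.444 0.177 0.158] [0.444 0.169 0.157] [0.444 0.159 0.161] [0.444 0.15  0.16 ] lidall 908 mean [0.5056 0.1841 0.1329] min [0.48   0.1001 0.1   ] max [0.5388 0.2667 0.1488]
bot1 [0.792 0.139 0.23 ]
bot2 [0.788 0.037 0.179]
bot3 [0.85  0.078 0.183]
inst [0.852 0.264 0.251]
screw [0.5548 0.2927 0.0122]
screw [0.4458 0.2981 0.0119]
screw [ 0.5356 -0.0647  0.0141]
screw [ 0.4264 -0.0596  0.0117]
```

```bash
cat >> h.py <<'E'
def yaw():
    q=robot.get_obs()['tool_rot']; x,y,z,w=q; return np.arctan2(2*(x*y+w*z),1-2*(y*y+z*z))
def to(P):
    "cm shift in tool axes to world TCP target"
    o=robot.get_obs(); f=yaw(); d=(np.array(P)-o['position'])*100
    return np.round([d[0]*np.cos(f)+d[1]*np.sin(f), d[0]*np.sin(f)-d[1]*np.cos(f), -d[2]],2)
M=np.array([.4939,.183,.1]); TH=.052
def hold(x,y,z):
    "holder frame -> world"
    return M+np.array([x*np.cos(TH)+y*np.sin(TH), -x*np.sin(TH)+y*np.cos(TH), z])
def st():
    o=robot.get_obs(); print('t',round(o['time'],2),'pos',o['position'].round(4),'yaw',np.degrees(yaw()).round(2),'F',o['ft_force'].round(1),'w',round(o['grip_width'],4),'gf',round(o['grip_force'],1),'q6',o['q'][5].round(2))
E
R='{"twist":-7.16,"linear":[0,0,0],"jaw":0.5}'; python3 -m pendant '[{"jaw":0.5,"linear":[0,0,0],"twist":-7.16},{"jaw":0.5,"linear":[0,0,0],"twist":-7.16},{"jaw":0.5,"linear":[0,0,0],"twist":-7.16},{"jaw":0.5,"linear":[0,0,0],"twist":-7.16},{"jaw":0.5,"linear":[0,0,0],"twist":-7.16},{"jaw":0.5,"linear":[0,0,0],"twist":-7.16},{"jaw":0.5,"linear":[0,0,0],"twist":-7.16},{"jaw":0.5,"linear":[0,0,0],"twist":-7.16},{"jaw":0.5,"linear":[0,0,0],"twist":-7.16},{"jaw":0.5,"linear":[0,0,0],"twist":-7.16},{"jaw":0.5,"linear":[0,0,0],"twist":0}]' 10
python3 -c "
from h import *
st(); print(to([.43,-.3,.24]))"
```

```text
time: 1.02
position: [0.1617, -0.6033, 0.239]
tool_rot: [0.727, 0.687, 0.0, -0.0]
ft_force: [0.8, -0.5, -0.0]
grip_width: 0.0437
grip_force: 0.0
t 1.02 pos [ 0.1617 -0.6033  0.239 ] yaw 86.72 F [ 0.8 -0.5 -0. ] w 0.0437 gf 0.0 q6 -1.43
[31.82 25.05 -0.1 ]
```

```bash
python3 -m pendant '[{"jaw":0.3,"linear":[3.18,2.5,0],"twist":0},{"jaw":0.3,"linear":[3.18,2.5,0],"twist":0},{"jaw":0.3,"linear":[3.18,2.5,0],"twist":0},{"jaw":0.3,"linear":[3.18,2.5,0],"twist":0},{"jaw":0.3,"linear":[3.18,2.5,0],"twist":0},{"jaw":0.3,"linear":[3.18,2.5,0],"twist":0},{"jaw":0.3,"linear":[3.18,2.5,0],"twist":0},{"jaw":0.3,"linear":[3.18,2.5,0],"twist":0},{"jaw":0.3,"linear":[3.18,2.5,0],"twist":0},{"jaw":0.3,"linear":[3.18,2.5,0],"twist":0}]'
python3 -m pendant '[{"jaw":0.3,"linear":[4,0,0],"twist":0},{"jaw":0.3,"linear":[4,0,0],"twist":0},{"jaw":0.3,"linear":[4,0,0],"twist":0},{"jaw":0.3,"linear":[4,0,0],"twist":0},{"jaw":0.3,"linear":[4,0,0],"twist":0},{"jaw":0.3,"linear":[4,0,0],"twist":0},{"jaw":0.3,"linear":[4,0,0],"twist":0},{"jaw":0.3,"linear":[4,0,0],"twist":0},{"jaw":0.3,"linear":[4,0,0],"twist":0},{"jaw":0.3,"linear":[4,0,0],"twist":0},{"jaw":0.3,"linear":[4,0,0],"twist":0},{"jaw":0.3,"linear":[4,0,0],"twist":0}]'
python3 -c "
from h import *
st(); print(to([.447,.184,.22]))
c=cap('wrist'); np.save('w1.npy',c,allow_pickle=True); cv2.imwrite('pics/w1.png',c['color'])
c=cap('scene'); cv2.imwrite('pics/s1.png',cv2.resize(c['color'][100:300,100:360],(780,600)))"
```

```text
time: 1.85
position: [0.4311, -0.2993, 0.2395]
tool_rot: [0.729, 0.684, 0.0, -0.0]
ft_force: [0.7, -0.7, -0.8]
grip_width: 0.026
grip_force: 0.0
time: 2.85
position: [0.4582, 0.1801, 0.2395]
tool_rot: [0.729, 0.685, -0.0, -0.0]
ft_force: [0.4, 0.8, -0.7]
grip_width: 0.0259
grip_force: 0.0
t 2.85 pos [0.4582 0.1801 0.2395] yaw 86.4 F [ 0.4  0.8 -0.7] w 0.0259 gf 0.0 q6 0.21
[ 0.32 -1.15  1.95]
```

View pics/w1.png

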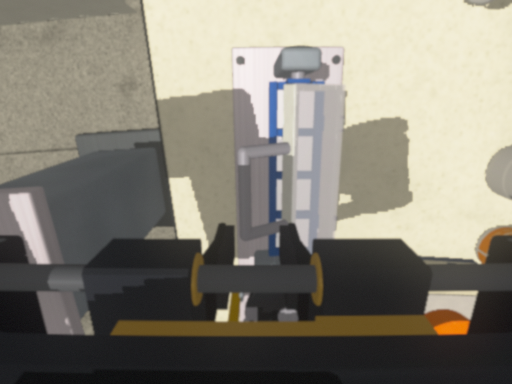

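The wrist view shows the bar from (243,155) to (243,232), with its arms running right to the lid edge at about x=290. I check its position by casting rays.

```bash
python3 -c "
from h import *
c=np.load('w1.npy',allow_pickle=True).item()
for p in [(243,155),(243,195),(243,232)]: print(onz(c,*p,.156).round(4),dep(c,*p).round(4))
# rig checks: far upright top centre and screws
print('upL',dep(c,300,58).round(4),'screws',dep(c,241,60).round(4),dep(c,335,60).round(4))
"
```

```text
[0.4513 0.2197 0.156 ] [0.4515 0.2203 0.1595]
[0.4489 0.188  0.156 ] [0.4492 0.1892 0.1597]
[0.4466 0.1564 0.156 ] [0.4469 0.1585 0.1606]
upL [0.501  0.2891 0.1189] screws [0.449  0.3026 0.0099] [0.5557 0.2961 0.0119]
```

```bash
python3 -m pendant '[{"jaw":0.3,"linear":[0.5,-1.05,1],"twist":0},{"jaw":0.3,"linear":[0,0,2.6],"twist":0},{"jaw":0.3,"linear":[0,0,2.6],"twist":0},{"jaw":0.3,"linear":[0,0,2.4],"twist":0},{"jaw":0.3,"linear":[0,0,0],"twist":0},{"jaw":0,"linear":[0,0,0],"twist":0},{"jaw":0,"linear":[0,0,0],"twist":0},{"jaw":0,"linear":[0,0,0],"twist":0},{"jaw":0,"linear":[0,0,0],"twist":0},{"jaw":0,"linear":[0,0,0],"twist":0}]' 12
python3 -c "
from h import *
st()
for a in np.arange(.53,3.2,.2): print(round(a,2),(100*.1053*np.array([-np.cos(a+.076),np.sin(a+.076)])).round(2))"
```

```text
time: 3.78
position: [0.4488, 0.1837, 0.1548]
tool_rot: [0.728, 0.686, 0.001, 0.001]
ft_force: [-1.8, 0.2, 3.1]
grip_width: 0.0095
grip_force: 12.0
t 3.78 pos [0.4488 0.1837 0.1548] yaw 86.59 F [-1.8  0.2  3.1] w 0.0095 gf 12.0 q6 0.22
0.53 [-8.65  6.  ]
0.73 [-7.29  7.6 ]
0.93 [-5.64  8.89]
1.13 [-3.76  9.84]
1.33 [-1.73 10.39]
1.53 [ 0.37 10.52]
1.73 [ 2.45 10.24]
1.93 [4.44 9.55]
2.13 [6.25 8.48]
2.33 [7.81 7.07]
2.53 [9.06 5.37]
2.73 [9.94 3.47]
2.93 [10.43  1.42]
3.13 [10.51 -0.68]
```

```bash
python3 -m pendant '[{"jaw":0,"linear":[0,1.36,-1.6],"twist":0},{"jaw":0,"linear":[0,1.65,-1.29],"twist":0},{"jaw":0,"linear":[0,1.88,-0.95],"twist":0},{"jaw":0,"linear":[0,2.03,-0.55],"twist":0},{"jaw":0,"linear":[0,2.1,-0.13],"twist":0},{"jaw":0,"linear":[0,0,0],"twist":0}]'
python3 -c "
from h import *
st(); c=cap('top'); cv2.imwrite('pics/t2.png',cv2.resize(c['color'][150:270,100:300],(800,480)))"
```

```text
time: 4.28
position: [0.5434, 0.1783, 0.2008]
tool_rot: [0.728, 0.685, 0.003, 0.003]
ft_force: [2.9, 0.8, 9.3]
grip_width: 0.0092
grip_force: 12.0
t 4.28 pos [0.5434 0.1783 0.2008] yaw 86.54 F [2.9 0.8 9.3] w 0.0092 gf 12.0 q6 0.18
```

```bash
python3 -m pendant '[{"jaw":0,"linear":[0,2.08,0.28],"twist":0},{"jaw":0,"linear":[0,1.99,0.69],"twist":0},{"jaw":0,"linear":[0,1.81,1.07],"twist":0},{"jaw":0,"linear":[0,1.56,1.41],"twist":0},{"jaw":0,"linear":[0,1.25,1.7],"twist":0},{"jaw":0,"linear":[0,0.88,1.9],"twist":0},{"jaw":0,"linear":[0,0,0],"twist":0}]'
python3 -c "
from h import *
st(); c=cap('top'); cv2.imwrite('pics/t3.png',cv2.resize(c['color'][130:270,100:300],(800,560)))"
```

```text
time: 4.92
position: [0.6351, 0.1729, 0.1254]
tool_rot: [0.728, 0.686, 0.001, 0.0]
ft_force: [3.7, 1.1, -1.5]
grip_width: 0.0097
grip_force: 12.0
t 4.92 pos [0.6351 0.1729 0.1254] yaw 86.55 F [ 3.7  1.1 -1.5] w 0.0097 gf 12.0 q6 0.16
```

View pics/t3.png

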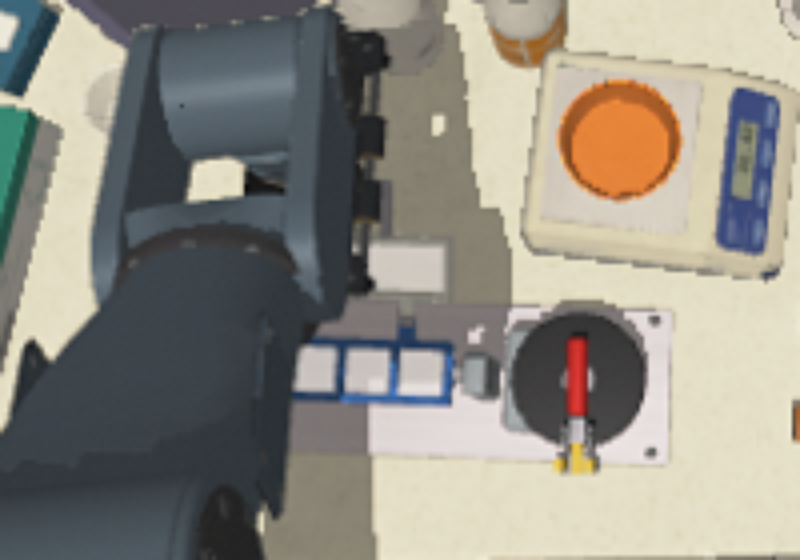

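The lid is swung back, and the pockets are visible around (370,370) in the crop. I push it on to the stop and release.

```bash
python3 -m pendant '[{"jaw":0,"linear":[0,0.45,2],"twist":0},{"jaw":0,"linear":[0,0.05,1.3],"twist":0},{"jaw":0,"linear":[0,0,0.6],"twist":0},{"jaw":0,"linear":[0,0,0],"twist":0}]'
python3 -c "
from h import *
st()"
```

```text
time: 5.3
position: [0.6401, 0.1726, 0.0886]
tool_rot: [0.728, 0.686, 0.001, 0.001]
ft_force: [4.6, 0.8, -1.1]
grip_width: 0.0092
grip_force: 12.0
t 5.3 pos [0.6401 0.1726 0.0886] yaw 86.59 F [ 4.6  0.8 -1.1] w 0.0092 gf 12.0 q6 0.15
```

```bash
python3 -m pendant '[{"jaw":0,"linear":[0,0,0.4],"twist":0},{"jaw":0,"linear":[0,0,0],"twist":0},{"jaw":0.3,"linear":[0,0,0],"twist":0},{"jaw":0.3,"linear":[0,0,0],"twist":0},{"jaw":0.3,"linear":[0,0,0],"twist":0},{"jaw":0.3,"linear":[0,0,-3],"twist":0},{"jaw":0.3,"linear":[0,0,-4],"twist":0},{"jaw":0.3,"linear":[0,0,-4],"twist":0},{"jaw":0.5,"linear":[-3,-2.7,0],"twist":0},{"jaw":0.5,"linear":[-3,-2.7,0],"twist":0},{"jaw":0.5,"linear":[-3,-2.7,0],"twist":0},{"jaw":0.5,"linear":[-3,-2.7,0],"twist":0}]'
python3 -m pendant '[{"jaw":0.5,"linear":[-4,0,0],"twist":0},{"jaw":0.5,"linear":[-4,0,0],"twist":0},{"jaw":0.5,"linear":[-4,0,0],"twist":0},{"jaw":0.5,"linear":[-4,0,0],"twist":0},{"jaw":0.5,"linear":[-3,0,0],"twist":0},{"jaw":0.5,"linear":[0,0,0],"twist":0}]'
python3 - <<'E'
from h import *
st()
c=cap('top'); np.save('t4.npy',c,allow_pickle=True); cv2.imwrite('pics/t4.png',cv2.resize(c['color'][130:270,100:300],(800,560)))
vv,uu=np.mgrid[130:260,120:290]
p=cv2.undistortPoints(np.dstack([uu,vv]).reshape(-1,1,2).astype(float),c['K'],np.array([c['k1'],0,0,0,0.]))[:,0]
R=c['view'][:3,:3];t=c['view'][:3,3]; D=c['depth'][130:260,120:290].reshape(-1,1)
W=(np.hstack([p,np.ones((len(p),1))])*D-t)@R
x,y,z=W.T
m=(x>.62)&(x<.655)&(y>.14)&(y<.23)&(z>.06); print('bar',W[m].mean(0),m.sum(),z[m].max())
hsv=cv2.cvtColor(c['color'],cv2.COLOR_BGR2HSV)[130:260,120:290].reshape(-1,3)
b=(hsv[:,0]>100)&(hsv[:,0]<125)&(hsv[:,1]>110)&(y>.06)&(y<.30)&(x<.54)&(x>.44)&(z>.08)
q=W[b]; print('blue',b.sum(),q.min(0),q.max(0))
k=abs(q[:,2]-.096)<.005; r=cv2.minAreaRect(q[k][:,:2].astype(np.float32)*1000); print(r,k.sum())
w=cap('wrist'); np.save('w4.npy',w,allow_pickle=True); cv2.imwrite('pics/w4.png',w['color'])
E
```

```text
time: 6.3
position: [0.521, 0.0584, 0.1953]
tool_rot: [0.727, 0.686, -0.001, -0.001]
ft_force: [0.4, -1.1, -0.1]
grip_width: 0.0412
grip_force: 0.0
time: 6.8
position: [0.5122, -0.136, 0.1953]
tool_rot: [0.73, 0.684, -0.001, 0.001]
ft_force: [-0.3, -0.2, -0.2]
grip_width: 0.0434
grip_force: 0.0
t 6.8 pos [ 0.5122 -0.136   0.1953] yaw 86.29 F [-0.3 -0.2 -0.2] w 0.0434 gf 0.0 q6 -0.4
bar [0.63610023 0.17822815 0.09807717] 102 0.10425390738583985
blue 307 [0.46884636 0.09579998 0.08833003] [0.53060208 0.27528322 0.10950799]
((499.9184875488281, 185.71774291992188), (178.2482452392578, 56.56081771850586), 87.19042205810547) 274
```

View pics/w4.png

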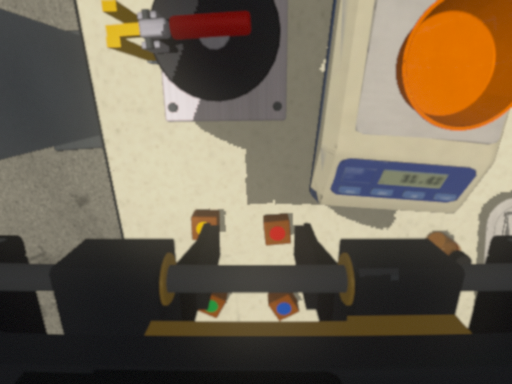

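The wrist view shows the wheel at (215,30), the red block at (277,230), yellow (203,225), green (213,303) and blue-dot (284,307). Part of that is behind the gripper, so I back off for a clear look at all the blocks.

```bash
python3 -m pendant '[{"jaw":0.5,"linear":[-4,-0.4,0],"twist":0},{"jaw":0.5,"linear":[-4,-0.4,0],"twist":0},{"jaw":0.5,"linear":[-4,-0.4,0],"twist":0},{"jaw":0.5,"linear":[-4,-0.4,0],"twist":0},{"jaw":0.5,"linear":[-4,-0.4,0],"twist":0},{"jaw":0.5,"linear":[-4,-0.4,0],"twist":0},{"jaw":0.5,"linear":[0,0,0],"twist":0},{"jaw":0.5,"linear":[0,0,0],"twist":0}]'
cat >> h.py <<'E'
def blocks(c):
    "top-face centre & yaw of amber blocks seen in c (mask at top plane)"
    im=c['color'][:232]; hsv=cv2.cvtColor(im,cv2.COLOR_BGR2HSV)
    dots=dict(red=((hsv[...,0]<6)|(hsv[...,0]>172))&(hsv[...,1]>170),green=(hsv[...,0]>45)&(hsv[...,0]<80)&(hsv[...,1]>120),blue=(hsv[...,0]>100)&(hsv[...,0]<125)&(hsv[...,1]>130),yellow=(hsv[...,0]>21)&(hsv[...,0]<33)&(hsv[...,1]>165))
    out={}
    for n,m in dots.items():
        k=cv2.connectedComponentsWithStats(m.astype(np.uint8))
        for i in range(1,k[0]):
            if k[2][i][4]<40: continue
            u,v=k[3][i]; P=onz(c,u,v,.024); 
            if not(.35<P[0]<.65 and -.4<P[1]<-.1): continue
            x0,y0=int(u)-26,int(v)-26
            if x0<0 or y0<0: continue
            s=hsv[y0:y0+52,x0:x0+52]; g=(s[...,1]>110).astype(np.uint8)
            kk=cv2.connectedComponents(g)[1]; l=kk[min(26,kk.shape[0]-1),26]
            g=((kk==l)).astype(np.uint8); ct=max(cv2.findContours(g,0,1)[0],key=cv2.contourArea)[:,0]+[x0,y0]
            W=np.array([onz(c,*p,.024)[:2] for p in ct])*1000
            r=cv2.minAreaRect(W.astype(np.float32))
            q=[im[int(v)+dy,int(u)+dx] for dx,dy in ((0,0),)]
            print(n,'px',k[3][i].round(1),k[2][i][4],'dot',P[:2].round(4),'rect c',np.round(r[0],1),'size',np.round(r[1],1),'ang',round(r[2],1))
E
python3 - <<'E'
from h import *
st(); c=cap('wrist'); np.save('w5.npy',c,allow_pickle=True); cv2.imwrite('pics/w5.png',c['color']); blocks(c)
E
```

```text
time: 7.57
position: [0.4742, -0.3689, 0.1948]
tool_rot: [0.728, 0.685, 0.0, -0.001]
ft_force: [-0.9, 1.0, -1.2]
grip_width: 0.0436
grip_force: 0.0
t 7.57 pos [ 0.4742 -0.3689  0.1948] yaw 86.5 F [-0.9  1.  -1.2] w 0.0436 gf 0.0 q6 -0.79
green px [222.4 105.6] 192 dot [ 0.4453 -0.2939] rect c [ 445.4 -293.9] size [28.8 28.7] ang 58.7
blue px [426.9  68.3] 252 dot [ 0.6475 -0.27  ] rect c [ 642.4 -270.4] size [32.6 34. ] ang 57.5
blue px [312.  109.8] 153 dot [ 0.5347 -0.3033] rect c [ 534.7 -303.5] size [13.7 14.2] ang 86.7
blue px [368.7 167.2] 174 dot [ 0.5944 -0.3658] rect c [ 590.8 -363.5] size [28.7 35.3] ang 58.2
```

View pics/w5.png

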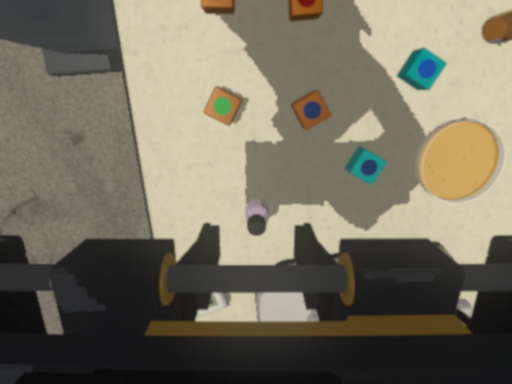

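Green block at (222,106), blue-dot at (312,110), vial at (256,215). I pick green first: its centre is at about (0.445,-0.294) and its yaw about -29°.

Run:
```python
import re
s=open('h.py').read()
a=s.index("            s=hsv[y0:y0+52"); b=s.index("            W=np.array([onz")
s=s[:a]+'''            s=hsv[max(y0,0):y0+52,x0:x0+52]; g=((s[...,0]>2)&(s[...,0]<22)&(s[...,1]>100)).astype(np.uint8)
            kk=cv2.connectedComponentsWithStats(g)
            if kk[0]<2: continue
            j=1+np.argmax(kk[2][1:,4]); ct=cv2.convexHull(np.argwhere(kk[1]==j)[:,::-1].astype(np.float32))[:,0]+[x0,max(y0,0)]
'''+s[b:]
s=s.replace("x0<0 or y0<0","x0<0")
open('h.py','w').write(s)
from h import *
blocks(np.load('w5.npy',allow_pickle=True).item())
print(to([.445,-.294,.1]))
```

```text
red px [306.4   2.1] 74 dot [ 0.5307 -0.2063] rect c [ 529.3 -212.9] size [16.8 31.8] ang 86.9
green px [222.4 105.6] 192 dot [ 0.4453 -0.2939] rect c [ 445.5 -293.9] size [29.2 29.3] ang 58.9
blue px [312.  109.8] 153 dot [ 0.5347 -0.3033] rect c [ 533.4 -303.2] size [30.8 30.7] ang 26.7
[ 7.12 -3.36  9.46]
```

```bash
python3 -m pendant '[{"jaw":0.55,"linear":[3.56,-1.68,0],"twist":0},{"jaw":0.55,"linear":[3.56,-1.68,0],"twist":0},{"jaw":0.55,"linear":[0,0,2.5],"twist":7},{"jaw":0.55,"linear":[0,0,2.5],"twist":7},{"jaw":0.55,"linear":[0,0,2.5],"twist":7},{"jaw":0.55,"linear":[0,0,2.5],"twist":7},{"jaw":0.55,"linear":[0,0,0],"twist":0},{"jaw":0.55,"linear":[0,0,0],"twist":0}]'
python3 - <<'E'
from h import *
st(); print(to([.445,-.294,.028]))
c=cap('wrist'); cv2.imwrite('pics/w6.png',c['color'])
E
```

```text
time: 8.28
position: [0.4448, -0.2926, 0.0945]
tool_rot: [0.871, 0.492, -0.001, -0.002]
ft_force: [1.1, 1.0, 0.2]
grip_width: 0.0478
grip_force: 0.0
t 8.28 pos [ 0.4448 -0.2926  0.0945] yaw 58.94 F [1.1 1.  0.2] w 0.0478 gf 0.0 q6 -0.25
[-0.11  0.1   6.65]
```

View pics/w6.png

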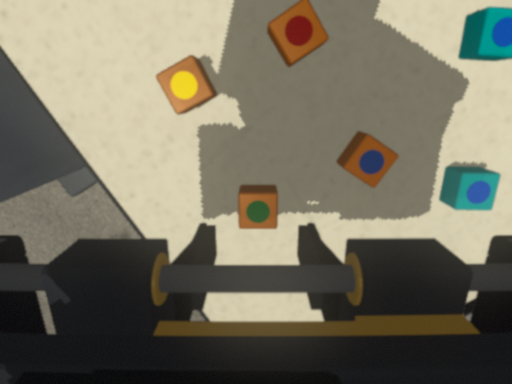

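The green block (258,207) is square to the jaws and centred between the fingers. I refine its position from here, then grasp.

```bash
python3 - <<'E'
from h import *
c=cap('wrist'); blocks(c)
E
python3 -m pendant '[{"jaw":0.55,"linear":[-0.1,0.1,2.5],"twist":0},{"jaw":0.55,"linear":[0,0,2.5],"twist":0},{"jaw":0.55,"linear":[0,0,1.6],"twist":0},{"jaw":0.55,"linear":[0,0,0],"twist":0},{"jaw":0,"linear":[0,0,0],"twist":0},{"jaw":0,"linear":[0,0,0],"twist":0},{"jaw":0,"linear":[0,0,0],"twist":0},{"jaw":0,"linear":[0,0,0],"twist":0},{"jaw":0,"linear":[0,0,0],"twist":0}]' 25
python3 -c "
from h import *
st()"
```

```text
red px [295.5  29.4] 573 dot [ 0.5309 -0.2013] rect c [ 529.4 -201.7] size [31.8 29.9] ang 1.8
blue px [368.4 160.1] 347 dot [ 0.5346 -0.3031] rect c [ 532.8 -299.9] size [29.4 35.5] ang 26.5
yellow px [181.3  83.7] 570 dot [ 0.4489 -0.1907] rect c [ 450.3 -191.6] size [29.9 31. ] ang 85.4
time: 9.13
position: [0.4463, -0.2976, 0.0308]
tool_rot: [0.872, 0.489, 0.0, 0.001]
ft_force: [-0.9, 0.0, 6.9]
grip_width: 0.0299
grip_force: 25.0
t 9.13 pos [ 0.4463 -0.2976  0.0308] yaw 58.61 F [-0.9  0.   6.9] w 0.0299 gf 25.0 q6 -0.25
```

```bash
python3 -m pendant '[{"jaw":0,"linear":[0,0,-2],"twist":0},{"jaw":0,"linear":[0,0,-4],"twist":-7.1},{"jaw":0,"linear":[0,0,-4],"twist":-7.1},{"jaw":0,"linear":[0,0,-4],"twist":-7.1},{"jaw":0,"linear":[0,0,-1],"twist":-7.1},{"jaw":0,"linear":[0,0,0],"twist":0}]'
python3 - <<'E'
from h import *
st()
c=np.load('t4.npy',allow_pickle=True).item()
# blue frame in top picture: rect of blue mask back-projected on z=.096
h=cv2.cvtColor(c['color'],cv2.COLOR_BGR2HSV); m=(h[...,0]>100)&(h[...,0]<125)&(h[...,1]>110); m[:200]=0;m[245:]=0;m[:,:150]=0;m[:,230:]=0
k=cv2.connectedComponentsWithStats(m.astype(np.uint8)); print([tuple(s) for s in k[2][1:] if s[4]>10])
j=1+np.argmax(k[2][1:,4]); g=(k[1]==j).astype(np.uint8)
cs,hi=cv2.findContours(g,cv2.RETR_CCOMP,cv2.CHAIN_APPROX_NONE)
for cc,hh in zip(cs,hi[0]):
    if len(cc)<12: continue
    W=np.array([onz(c,*p[0],.096)[:2] for p in cc]).astype(np.float32)*1000
    r=cv2.minAreaRect(W); print('hole' if hh[3]>=0 else 'outer',np.round(r[0],1),np.round(r[1],1),round(r[2],1))
M[:]=[.4945,.1845,.1]
print(to(hold(0,.063,.085)))
E
```

```text
time: 9.63
position: [0.4476, -0.2989, 0.1836]
tool_rot: [0.725, 0.689, 0.0, 0.005]
ft_force: [0.5, -0.6, -0.4]
grip_width: 0.0296
grip_force: 25.0
t 9.63 pos [ 0.4476 -0.2989  0.1836] yaw 87.14 F [ 0.5 -0.6 -0.4] w 0.0296 gf 25.0 q6 -0.75
[(np.int32(155), np.int32(211), np.int32(58), np.int32(20), np.int32(310))]
outer [499.7 185.8] [179.5  56.5] 87.2
hole [490.8 119.2] [43.7 43.3] 89.0
hole [493.1 161.4] [41.3 40.3] 89.1
hole [496.8 203.5] [43.5 40.4] 89.0
hole [497.5 245.9] [41.5 40.5] 89.2
[54.82  2.29 -0.14]
```

```bash
python3 -m pendant '[{"jaw":0,"linear":[3.7,0.19,0],"twist":0},{"jaw":0,"linear":[3.7,0.19,0],"twist":0},{"jaw":0,"linear":[3.7,0.19,0],"twist":0},{"jaw":0,"linear":[3.7,0.19,0],"twist":0},{"jaw":0,"linear":[3.7,0.19,0],"twist":0},{"jaw":0,"linear":[3.7,0.19,0],"twist":0},{"jaw":0,"linear":[3.7,0.19,0],"twist":0},{"jaw":0,"linear":[3.7,0.19,0],"twist":0},{"jaw":0,"linear":[3.7,0.19,0],"twist":0},{"jaw":0,"linear":[3.7,0.19,0],"twist":0},{"jaw":0,"linear":[3.7,0.19,0],"twist":0},{"jaw":0,"linear":[0,0,0],"twist":0}]'
cat >> h.py <<'E'
def holes(c,z=.096,sh=None):
    h=cv2.cvtColor(c['color'],cv2.COLOR_BGR2HSV); m=((h[...,0]>95)&(h[...,0]<128)&(h[...,1]>100)).astype(np.uint8); m[235:]=0
    cs,hi=cv2.findContours(m,cv2.RETR_CCOMP,cv2.CHAIN_APPROX_NONE)
    for cc,hh in zip(cs,hi[0]):
        if len(cc)<40 or hh[3]<0: continue
        W=np.array([onz(c,*p[0],z)[:2] for p in cc]).astype(np.float32)*1000
        r=cv2.minAreaRect(W); print('hole px',cc[:,0].mean(0).round(),np.round(r[0],1),np.round(r[1],1),round(r[2],1))
E
python3 - <<'E'
from h import *
st(); c=cap('wrist'); np.save('w7.npy',c,allow_pickle=True); cv2.imwrite('pics/w7.png',c['color']); holes(c)
E
```

```text
time: 10.63
position: [0.4868, 0.1138, 0.178]
tool_rot: [0.725, 0.689, 0.0, -0.002]
ft_force: [-0.1, 0.9, 0.5]
grip_width: 0.0296
grip_force: 25.0
t 10.63 pos [0.4868 0.1138 0.178 ] yaw 87.14 F [-0.1  0.9  0.5] w 0.0296 gf 25.0 q6 0.05
hole px [263. 139.] [494.6 164.5] [38.3 38.5] 87.2
hole px [263.  80.] [496.9 205.8] [37.4 37.9] 87.1
```

View pics/w7.png

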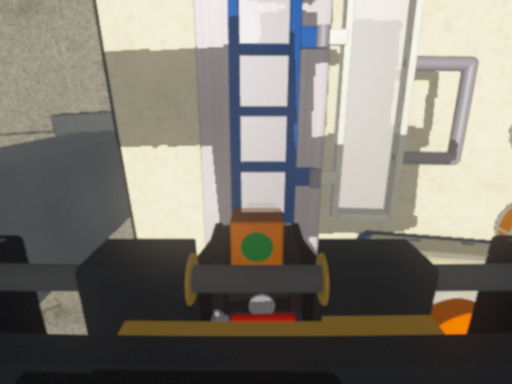

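The held green block is visible at (257,247), and the pockets at (263,139) and (263,80). I measure the offset between block and pocket in this same picture.

```bash
cat >> h.py <<'E'
RNG=dict(red=[(0,6),(172,180)],green=[(45,80)],blue=[(100,125)],yellow=[(21,33)])
def held(c,col):
    h=cv2.cvtColor(c['color'],cv2.COLOR_BGR2HSV); m=np.zeros(h.shape[:2],bool)
    for a,b in RNG[col]: m|=(h[...,0]>=a)&(h[...,0]<=b)&(h[...,1]>120)
    m[:205]=0;m[264:]=0;m[:,:215]=0;m[:,305:]=0
    k=cv2.connectedComponentsWithStats(m.astype(np.uint8)); j=1+np.argmax(k[2][1:,4]); s=k[2][j]
    # circle from bounding width/top edge (bottom may be hidden)
    u=s[0]+(s[2]-1)/2; o=robot.get_obs()['position']; z=o[2]-.005
    P=onz(c,*k[3][j],z); print('held',col,'px',k[3][j].round(1),s,'world',P.round(4),'minus tcp',(P-o)[:2].round(4)); 
    f=yaw(); d=(P-o)[:2]*1000; print('off tool x,y mm',round(d[0]*np.cos(f)+d[1]*np.sin(f),1),round(d[0]*np.sin(f)-d[1]*np.cos(f),1)); return P
E
sed -i 's/^M=.*TH/M=np.array([.4957,.1855,.1]); TH/' h.py
python3 - <<'E'
from h import *
c=np.load('w7.npy',allow_pickle=True).item(); P=held(c,'green'); o=robot.get_obs()['position']; off=P-o; off[2]=0
t=hold(0,.063,.0)-off; t[2]=.135; print(to(t),t)
E
```

```text
held green px [256.5 246.7] [242 233  30  28 661] world [0.4877 0.117  0.1729] minus tcp [0.0011 0.0057]
off tool x,y mm 5.7 0.8
[13.18  0.47  4.29] [0.4978552  0.24274738 0.135     ]
```

```bash
python3 -m pendant '[{"jaw":0,"linear":[3.3,0.12,0],"twist":0},{"jaw":0,"linear":[3.3,0.12,0],"twist":0},{"jaw":0,"linear":[3.3,0.12,0],"twist":0},{"jaw":0,"linear":[3.28,0.11,0],"twist":0},{"jaw":0,"linear":[0,0,2.1],"twist":0},{"jaw":0,"linear":[0,0,2.1],"twist":0},{"jaw":0,"linear":[0,0,0],"twist":0},{"jaw":0,"linear":[0,0,0],"twist":0},{"jaw":0,"linear":[0,0,0],"twist":0}]'
python3 - <<'E'
from h import *
st(); c=cap('wrist'); P=held(c,'green'); o=robot.get_obs()['position']; off=P-o; off[2]=0
print('pocket - block', (hold(0,.063,0)-P)[:2].round(4), to([.4979,.2427,.118]))
E
```

```text
time: 11.43
position: [0.4996, 0.2386, 0.1372]
tool_rot: [0.726, 0.688, -0.0, -0.0]
ft_force: [0.1, 0.3, 0.1]
grip_width: 0.0299
grip_force: 25.0
t 11.43 pos [0.4996 0.2386 0.1372] yaw 86.87 F [0.1 0.3 0.1] w 0.0299 gf 25.0 q6 0.3
held green px [256.6 246.2] [242 233  30  27 634] world [0.5007 0.2423 0.1328] minus tcp [0.0006 0.0036]
off tool x,y mm 3.6 0.4
pocket - block [-0.0017  0.0061] [ 0.38 -0.24  1.98]
```

Run:
```python
from h import *
for i in range(5):
    c=cap('wrist'); o=robot.get_obs()['position']; cp=-c['view'][:3,:3].T@c['view'][:3,3]; P=held(c,'green'); print(o.round(4),(cp-o).round(4),'q',robot.get_obs()['q'][:2].round(4))
    holes(c)
```

```text
held green px [256.6 246.3] [242 233  30  27 636] world [0.5012 0.2424 0.1331] minus tcp [0.0009 0.0034]
off tool x,y mm 3.5 0.7
[0.5003 0.2389 0.1381] [0.0048 0.0808 0.1439] q [0.244 0.574]
held green px [256.6 246.3] [242 233  30  27 636] world [0.5013 0.2424 0.1333] minus tcp [0.0011 0.0034]
off tool x,y mm 3.4 0.9
[0.5003 0.2391 0.1383] [0.0048 0.0808 0.1441] q [0.2443 0.5738]
held green px [256.6 246.3] [242 233  30  27 635] world [0.5014 0.2425 0.1333] minus tcp [0.0011 0.0033]
off tool x,y mm 3.4 0.9
[0.5002 0.2392 0.1383] [0.0048 0.0808 0.1443] q [0.2445 0.5737]
held green px [256.6 246.3] [242 233  30  27 633] world [0.5013 0.2426 0.1332] minus tcp [0.0012 0.0033]
off tool x,y mm 3.3 1.0
[0.5001 0.2393 0.1382] [0.0049 0.0808 0.1444] q [0.2448 0.5739]
held green px [256.6 246.3] [242 233  30  28 635] world [0.5011 0.2427 0.1331] minus tcp [0.0012 0.0033]
off tool x,y mm 3.3 1.0
[0.5    0.2394 0.1381] [0.0049 0.0808 0.1444] q [0.245 0.574]
```

Run:
```python
from h import *
c=cap('wrist'); print([dep(c,u,v).round(4) for u,v in [(256,240),(256,245),(250,246),(262,246)]]); st()
```

```text
[array([0.5008, 0.2449, 0.1297]), array([0.5007, 0.2428, 0.1314]), array([0.4973, 0.2419, 0.1307]), array([0.5039, 0.2417, 0.1309])]
t 11.78 pos [0.4998 0.2395 0.1379] yaw 86.97 F [ 0.2  0.4 -0.5] w 0.0297 gf 25.0 q6 0.3
```

```bash
python3 -m pendant '[{"jaw":0,"linear":[0.64,-0.24,0],"twist":0},{"jaw":0,"linear":[0,0,0],"twist":0},{"jaw":0,"linear":[0,0,0.9],"twist":0},{"jaw":0,"linear":[0,0,0.3],"twist":0},{"jaw":0,"linear":[0,0,0.2],"twist":0},{"jaw":0,"linear":[0,0,0],"twist":0},{"jaw":0,"linear":[0,0,0],"twist":0}]'
python3 - <<'E'
from h import *
c=cap('wrist'); st(); P=held(c,'green'); print(dep(c,256,245).round(4))
cv2.imwrite('pics/w8.png',c['color'])
E
```

```text
time: 12.37
position: [0.4972, 0.246, 0.1228]
tool_rot: [0.725, 0.688, -0.0, -0.0]
ft_force: [-0.5, -0.6, -0.4]
grip_width: 0.03
grip_force: 25.0
t 12.42 pos [0.4974 0.2461 0.1231] yaw 87.0 F [-0.3 -1.3  0.2] w 0.0299 gf 25.0 q6 0.31
held green px [256.6 247. ] [242 234  30  27 636] world [0.4982 0.2491 0.1181] minus tcp [0.0008 0.003 ]
off tool x,y mm 3.1 0.7
[0.4979 0.2493 0.116 ]
```

The block is inside the pocket, with its bottom 4 mm below the rail top and no contact force. I lower it and release.

```bash
python3 -m pendant '[{"jaw":0,"linear":[0,0,0.3],"twist":0},{"jaw":0,"linear":[0,0,0.1],"twist":0},{"jaw":0,"linear":[0,0,0],"twist":0},{"jaw":0.55,"linear":[0,0,0],"twist":0},{"jaw":0.55,"linear":[0,0,0],"twist":0},{"jaw":0.55,"linear":[0,0,0],"twist":0},{"jaw":0.55,"linear":[0,0,-3],"twist":0},{"jaw":0.55,"linear":[0,0,-4],"twist":0},{"jaw":0.55,"linear":[-4,0,0],"twist":0},{"jaw":0.55,"linear":[-4,0,0],"twist":0},{"jaw":0.55,"linear":[-4,0,0],"twist":0},{"jaw":0.55,"linear":[0,0,0],"twist":0}]'
python3 - <<'E'
from h import *
st(); c=cap('wrist'); cv2.imwrite('pics/w9.png',c['color'])
h=cv2.cvtColor(c['color'],cv2.COLOR_BGR2HSV); m=((h[...,0]>45)&(h[...,0]<80)&(h[...,1]>120)).astype(np.uint8)
k=cv2.connectedComponentsWithStats(m); j=1+np.argmax(k[2][1:,4]); u,v=k[3][j]; print(k[3][j],k[2][j],onz(c,u,v,.111).round(4),dep(c,u,v).round(4)); holes(c)
print(hold(0,.063,0))
t=to([.505,-.36,.19]); print(t)
E
```

```text
time: 13.42
position: [0.4909, 0.1209, 0.1897]
tool_rot: [0.727, 0.687, -0.001, 0.001]
ft_force: [-0.2, 0.6, -1.0]
grip_width: 0.0479
grip_force: 0.0
t 13.42 pos [0.4909 0.1209 0.1897] yaw 86.71 F [-0.2  0.6 -1. ] w 0.0479 gf 0.0 q6 0.08
[256.28820116  23.90135397] [245  11  24  27 517] [0.4988 0.248  0.111 ] [0.4988 0.248  0.1111]
hole px [257. 195.] [492.6 123.8] [38.  38.4] 85.8
hole px [257. 146.] [494.3 164.3] [40.  38.1] 88.1
hole px [257.  90.] [496.7 205.8] [37.8 37.4] 86.8
[0.49897452 0.24841484 0.1       ]
[-4.817e+01  4.180e+00 -3.000e-02]
```

View pics/w9.png

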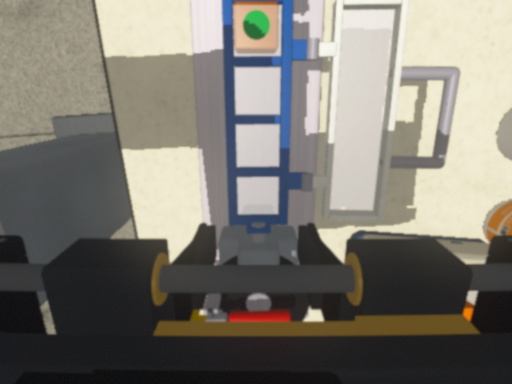

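Green is seated at z=0.111, as it should be, with its dot at (256,24). The remaining pockets are at (257,195), (257,146) and (257,90). Next is the blue-dot amber block.

```bash
python3 -m pendant '[{"jaw":0.55,"linear":[-4.05,0.87,0],"twist":0},{"jaw":0.55,"linear":[-4.05,0.87,0],"twist":0},{"jaw":0.55,"linear":[-4.05,0.87,0],"twist":0},{"jaw":0.55,"linear":[-4.05,0.87,0],"twist":0},{"jaw":0.55,"linear":[-4.05,0.87,0],"twist":0},{"jaw":0.55,"linear":[-4.05,0.87,0],"twist":0},{"jaw":0.55,"linear":[-4.05,0.87,0],"twist":0},{"jaw":0.55,"linear":[-4.05,0.87,0],"twist":0},{"jaw":0.55,"linear":[-4.05,0.87,0],"twist":0},{"jaw":0.55,"linear":[-4.05,0.87,0],"twist":0},{"jaw":0.55,"linear":[-4.05,0.87,0],"twist":0},{"jaw":0.55,"linear":[-4.05,0.87,0],"twist":0}]'
python3 -m pendant '[{"jaw":0.55,"linear":[0,0,0],"twist":-7},{"jaw":0.55,"linear":[0,0,0],"twist":-7},{"jaw":0.55,"linear":[0,0,0],"twist":-7},{"jaw":0.55,"linear":[0,0,0],"twist":-7},{"jaw":0.55,"linear":[0,0,0],"twist":-2},{"jaw":0.55,"linear":[0,0,0],"twist":0},{"jaw":0.55,"linear":[0,0,0],"twist":0}]'
python3 - <<'E'
from h import *
c=cap('wrist'); np.save('w10.npy',c,allow_pickle=True); st(); blocks(c)
E
```

```text
time: 14.47
position: [0.5709, -0.3654, 0.1891]
tool_rot: [0.725, 0.689, 0.0, -0.0]
ft_force: [1.0, 0.4, 0.1]
grip_width: 0.0477
grip_force: 0.0
time: 15.05
position: [0.5706, -0.3636, 0.189]
tool_rot: [0.523, 0.853, 0.0, -0.0]
ft_force: [0.3, -0.6, -0.5]
grip_width: 0.0478
grip_force: 0.0
t 15.1 pos [ 0.5705 -0.3637  0.1891] yaw 116.99 F [-0.1  0.2 -0.2] w 0.0481 gf 0.0 q6 -1.2
red px [297.8   5.4] 200 dot [ 0.532 -0.203] rect c [ 531.2 -206.4] size [30. 29.] ang 3.0
blue px [250.5 108.3] 198 dot [ 0.5348 -0.3034] rect c [ 534.7 -303.3] size [28.8 28.6] ang 27.0
```

```bash
python3 -m pendant '[{"jaw":0.55,"linear":[3.4,-0.25,2],"twist":0},{"jaw":0.55,"linear":[3.4,-0.25,2],"twist":0},{"jaw":0.55,"linear":[0,0,4],"twist":0},{"jaw":0.55,"linear":[0,0,4],"twist":0},{"jaw":0.55,"linear":[0,0,3],"twist":0},{"jaw":0.55,"linear":[0,0,1],"twist":0},{"jaw":0.55,"linear":[0,0,0],"twist":0},{"jaw":0.55,"linear":[0,0,0],"twist":0}]'
python3 - <<'E'
from h import *
c=cap('wrist'); st(); P=held(c,'blue'); print(to([.534,-.304,.029])); cv2.imwrite('pics/w11.png',c['color'])
E
```

```text
time: 15.77
position: [0.5352, -0.3065, 0.0296]
tool_rot: [0.523, 0.853, -0.0, 0.0]
ft_force: [0.3, 0.0, 1.0]
grip_width: 0.0479
grip_force: 0.0
t 15.82 pos [ 0.5359 -0.3071  0.0307] yaw 116.99 F [ 0.9  0.2 -0.1] w 0.0477 gf 0.0 q6 -1.17
held blue px [255.9 245.1] [242 232  29  27 624] world [ 0.534  -0.3024  0.0257] minus tcp [-0.0019  0.0048]
off tool x,y mm 5.1 0.5
[ 0.36 -0.03  0.17]
```

```bash
python3 -m pendant '[{"jaw":0.55,"linear":[0.2,0,0.1],"twist":0},{"jaw":0,"linear":[0,0,0],"twist":0},{"jaw":0,"linear":[0,0,0],"twist":0},{"jaw":0,"linear":[0,0,0],"twist":0},{"jaw":0,"linear":[0,0,0],"twist":0},{"jaw":0,"linear":[0,0,-2],"twist":0},{"jaw":0,"linear":[0,0,-4],"twist":7},{"jaw":0,"linear":[0,0,-4],"twist":7},{"jaw":0,"linear":[0,0,-4],"twist":7},{"jaw":0,"linear":[0,0,-1],"twist":7},{"jaw":0,"linear":[0,0,0],"twist":2},{"jaw":0,"linear":[0,0,0],"twist":0}]' 25
python3 - <<'E'
from h import *
st(); print(to(list(hold(0,.021,0)[:2])+[.15]))
E
```

```text
time: 16.82
position: [0.5342, -0.3048, 0.1802]
tool_rot: [0.726, 0.688, 0.0, 0.002]
ft_force: [0.0, 0.5, -0.8]
grip_width: 0.0296
grip_force: 25.0
t 16.82 pos [ 0.5342 -0.3048  0.1802] yaw 86.97 F [ 0.   0.5 -0.8] w 0.0296 gf 25.0 q6 -0.65
[50.86 -6.44  3.02]
```

```bash
python3 -m pendant '[{"jaw":0,"linear":[4.1,-0.53,0],"twist":0},{"jaw":0,"linear":[4.1,-0.53,0],"twist":0},{"jaw":0,"linear":[4.1,-0.53,0],"twist":0},{"jaw":0,"linear":[4.1,-0.53,0],"twist":0},{"jaw":0,"linear":[4.1,-0.53,0],"twist":0},{"jaw":0,"linear":[4.1,-0.53,0],"twist":0},{"jaw":0,"linear":[4.1,-0.53,0],"twist":0},{"jaw":0,"linear":[4.1,-0.53,0],"twist":0},{"jaw":0,"linear":[4.1,-0.53,0],"twist":0},{"jaw":0,"linear":[4.1,-0.53,0],"twist":0},{"jaw":0,"linear":[4.1,-0.53,0],"twist":0},{"jaw":0,"linear":[4.1,-0.53,0],"twist":0}]'
python3 -m pendant '[{"jaw":0,"linear":[1.3,-0.1,1],"twist":0},{"jaw":0,"linear":[0,0,2],"twist":0},{"jaw":0,"linear":[0,0,0.8],"twist":0},{"jaw":0,"linear":[0,0,0],"twist":0},{"jaw":0,"linear":[0,0,0],"twist":0},{"jaw":0,"linear":[0,0,0],"twist":0}]'
cat >> h.py <<'E'
def need(col,k):
    "cm shift for held block to sit over pocket k (block top at tcp-.007)"
    c=cap('wrist'); o=robot.get_obs()['position']; P=held(c,col); u=pix(c,P)[0]; P=onz(c,*u,o[2]-.007)
    d=(hold(0,(k-1.5)*.042,0)-P)*100; f=yaw(); st(); print('need',round(d[0]*np.cos(f)+d[1]*np.sin(f),2),round(d[0]*np.sin(f)-d[1]*np.cos(f),2),'bottom z',round(o[2]-.031,4),'depth',dep(c,*u).round(4))
E
python3 -c "
from h import *
need('blue',2)"
```

```text
time: 17.82
position: [0.4947, 0.1921, 0.1775]
tool_rot: [0.725, 0.689, -0.001, -0.001]
ft_force: [0.9, -0.6, -0.9]
grip_width: 0.0297
grip_force: 25.0
time: 18.32
position: [0.4961, 0.2023, 0.1404]
tool_rot: [0.726, 0.688, -0.0, 0.0]
ft_force: [-0.3, -1.0, 0.5]
grip_width: 0.0296
grip_force: 25.0
held blue px [256.6 249.2] [242 236  30  27 620] world [0.497  0.2042 0.1357] minus tcp [0.0007 0.0018]
off tool x,y mm 1.8 0.6
t 18.37 pos [0.4963 0.2024 0.1407] yaw 86.91 F [ 0.5  0.6 -0.3] w 0.0295 gf 25.0 q6 0.23
need 0.33 -0.04 bottom z 0.1097 depth [0.497  0.2035 0.1345]
```

```bash
python3 -m pendant '[{"jaw":0,"linear":[0.32,-0.04,0],"twist":0},{"jaw":0,"linear":[0,0,0.8],"twist":0},{"jaw":0,"linear":[0,0,0.6],"twist":0},{"jaw":0,"linear":[0,0,0.3],"twist":0},{"jaw":0,"linear":[0,0,0],"twist":0},{"jaw":0,"linear":[0,0,0],"twist":0}]'
python3 -c "
from h import *
need('blue',2)"
```

```text
time: 18.87
position: [0.4951, 0.2064, 0.1228]
tool_rot: [0.725, 0.688, -0.0, -0.0]
ft_force: [0.7, -0.1, -0.5]
grip_width: 0.0297
grip_force: 25.0
held blue px [256.6 249.3] [242 237  30  26 613] world [0.496  0.2081 0.1181] minus tcp [0.0007 0.0017]
off tool x,y mm 1.7 0.7
t 18.92 pos [0.4953 0.2065 0.1231] yaw 87.0 F [-0.3  0.4 -0.6] w 0.0298 gf 25.0 q6 0.24
need -0.05 0.08 bottom z 0.0921 depth [0.496  0.2075 0.1169]
```

```bash
python3 -m pendant '[{"jaw":0,"linear":[0,0,0.3],"twist":0},{"jaw":0,"linear":[0,0,0.1],"twist":0},{"jaw":0,"linear":[0,0,0],"twist":0},{"jaw":0.55,"linear":[0,0,0],"twist":0},{"jaw":0.55,"linear":[0,0,0],"twist":0},{"jaw":0.55,"linear":[0,0,0],"twist":0},{"jaw":0.55,"linear":[0,0,-3],"twist":0},{"jaw":0.55,"linear":[0,0,-4],"twist":0}]'
python3 -m pendant '[{"jaw":0.55,"linear":[-4.02,0.54,0],"twist":0},{"jaw":0.55,"linear":[-4.02,0.54,0],"twist":0},{"jaw":0.55,"linear":[-4.02,0.54,0],"twist":0},{"jaw":0.55,"linear":[-4.02,0.54,0],"twist":0},{"jaw":0.55,"linear":[-4.02,0.54,0],"twist":0},{"jaw":0.55,"linear":[-4.02,0.54,0],"twist":0},{"jaw":0.55,"linear":[-4.02,0.54,0],"twist":0},{"jaw":0.55,"linear":[-4.02,0.54,0],"twist":0},{"jaw":0.55,"linear":[-4.02,0.54,0],"twist":0},{"jaw":0.55,"linear":[-4.02,0.54,0],"twist":0},{"jaw":0.55,"linear":[-4.02,0.54,0],"twist":0},{"jaw":0.55,"linear":[-4.02,0.54,0],"twist":-5}]'
python3 -m pendant '[{"jaw":0.55,"linear":[0,0,0],"twist":0},{"jaw":0.55,"linear":[0,0,0],"twist":0},{"jaw":0.55,"linear":[0,0,0],"twist":0}]'
python3 - <<'E'
from h import *
c=cap('wrist'); np.save('w12.npy',c,allow_pickle=True); st(); blocks(c)
E
```

```text
time: 19.58
position: [0.4928, 0.2059, 0.1869]
tool_rot: [0.725, 0.688, -0.004, -0.002]
ft_force: [1.5, 0.3, -0.1]
grip_width: 0.0464
grip_force: 0.0
time: 20.58
position: [0.5346, -0.2807, 0.1894]
tool_rot: [0.694, 0.72, 0.0, 0.0]
ft_force: [0.5, 0.4, 0.9]
grip_width: 0.0475
grip_force: 0.0
time: 20.83
position: [0.5342, -0.2782, 0.1889]
tool_rot: [0.695, 0.719, 0.0, -0.001]
ft_force: [0.2, 0.7, 0.6]
grip_width: 0.048
grip_force: 0.0
t 20.88 pos [ 0.5342 -0.2773  0.189 ] yaw 92.0 F [ 0.3  0.2 -0.4] w 0.048 gf 0.0 q6 -0.7
red px [258.  99.] 86 dot [ 0.5337 -0.1988] rect c [ 531.  -201.4] size [29.4 29.3] ang 2.0
yellow px [170.8  87.2] 262 dot [ 0.4491 -0.1905] rect c [ 451.5 -190.7] size [28.5 32.1] ang 86.2
```

```bash
python3 -m pendant '[{"jaw":0.55,"linear":[3.8,-0.06,2],"twist":0},{"jaw":0.55,"linear":[3.8,-0.06,2],"twist":0},{"jaw":0.55,"linear":[0,0,4],"twist":0},{"jaw":0.55,"linear":[0,0,4],"twist":0},{"jaw":0.55,"linear":[0,0,3],"twist":0},{"jaw":0.55,"linear":[0,0,1],"twist":0},{"jaw":0.55,"linear":[0,0,0],"twist":0},{"jaw":0.55,"linear":[0,0,0],"twist":0}]'
python3 - <<'E'
from h import *
c=cap('wrist'); st(); P=held(c,'red')
E
```

```text
time: 21.55
position: [0.5315, -0.2042, 0.031]
tool_rot: [0.694, 0.72, 0.0, -0.0]
ft_force: [-0.2, 0.2, 0.1]
grip_width: 0.0481
grip_force: 0.0
t 21.6 pos [ 0.5322 -0.205   0.0319] yaw 92.04 F [-0.2  0.2 -0.1] w 0.0478 gf 0.0 q6 -0.6
held red px [254.6 244.5] [240 231  30  28 680] world [ 0.5311 -0.1993  0.0269] minus tcp [-0.0011  0.0057]
off tool x,y mm 5.7 -0.9
```

```bash
python3 -m pendant '[{"jaw":0.55,"linear":[0.25,-0.1,0.2],"twist":0},{"jaw":0,"linear":[0,0,0],"twist":0},{"jaw":0,"linear":[0,0,0],"twist":0},{"jaw":0,"linear":[0,0,0],"twist":0},{"jaw":0,"linear":[0,0,0],"twist":0},{"jaw":0,"linear":[0,0,-2],"twist":0},{"jaw":0,"linear":[0,0,-4],"twist":5},{"jaw":0,"linear":[0,0,-4],"twist":0},{"jaw":0,"linear":[0,0,-4],"twist":0},{"jaw":0,"linear":[0,0,-1],"twist":0},{"jaw":0,"linear":[0,0,0],"twist":0},{"jaw":0,"linear":[0,0,0],"twist":0}]' 25
python3 -m pendant '[{"jaw":0,"linear":[4.05,-0.63,0],"twist":0},{"jaw":0,"linear":[4.05,-0.63,0],"twist":0},{"jaw":0,"linear":[4.05,-0.63,0],"twist":0},{"jaw":0,"linear":[4.05,-0.63,0],"twist":0},{"jaw":0,"linear":[4.05,-0.63,0],"twist":0},{"jaw":0,"linear":[4.05,-0.63,0],"twist":0},{"jaw":0,"linear":[4.05,-0.63,0],"twist":0},{"jaw":0,"linear":[4.05,-0.63,0],"twist":0},{"jaw":0,"linear":[4.05,-0.63,0],"twist":0},{"jaw":0,"linear":[0,0,2],"twist":0},{"jaw":0,"linear":[0,0,2],"twist":0},{"jaw":0,"linear":[0,0,0],"twist":0}]'
python3 -m pendant '[{"jaw":0,"linear":[0,0,0],"twist":0},{"jaw":0,"linear":[0,0,0],"twist":0}]'
python3 -c "
from h import *
need('red',1)"
```

```text
time: 22.6
position: [0.5297, -0.2025, 0.1786]
tool_rot: [0.725, 0.688, 0.0, 0.0]
ft_force: [-0.7, 0.0, -1.5]
grip_width: 0.0299
grip_force: 25.0
time: 23.6
position: [0.4879, 0.165, 0.1333]
tool_rot: [0.725, 0.689, -0.005, -0.004]
ft_force: [-1.3, -0.3, -0.6]
grip_width: 0.0298
grip_force: 25.0
time: 23.77
position: [0.492, 0.164, 0.1376]
tool_rot: [0.726, 0.688, -0.001, -0.001]
ft_force: [0.1, -0.2, -1.0]
grip_width: 0.0299
grip_force: 25.0
held red px [256.5 248.6] [241 235  32  28 716] world [0.4929 0.1664 0.1333] minus tcp [0.0003 0.0025]
off tool x,y mm 2.5 0.2
t 23.82 pos [0.4926 0.1639 0.1383] yaw 86.94 F [-0.2  0.5 -0.7] w 0.0301 gf 25.0 q6 0.16
need -0.07 0.18 bottom z 0.1073 depth [0.4929 0.1653 0.1313]
```

```bash
python3 -m pendant '[{"jaw":0,"linear":[-0.07,0.12,0],"twist":0},{"jaw":0,"linear":[0,0,0.8],"twist":0},{"jaw":0,"linear":[0,0,0.5],"twist":0},{"jaw":0,"linear":[0,0,0.2],"twist":0},{"jaw":0,"linear":[0,0,0],"twist":0},{"jaw":0,"linear":[0,0,0],"twist":0}]'
python3 -c "
from h import *
need('red',1)"
```

```text
time: 24.32
position: [0.4935, 0.1636, 0.1233]
tool_rot: [0.725, 0.688, -0.0, -0.0]
ft_force: [0.8, -0.4, -0.1]
grip_width: 0.0292
grip_force: 25.0
held red px [256.5 248.5] [241 235  32  28 715] world [0.4944 0.1657 0.1184] minus tcp [0.0007 0.0021]
off tool x,y mm 2.1 0.6
t 24.37 pos [0.4937 0.1636 0.1234] yaw 87.0 F [-0.2 -0.3 -1.2] w 0.0297 gf 25.0 q6 0.16
need -0.01 0.03 bottom z 0.0924 depth [0.4944 0.1657 0.1183]
```

```bash
python3 -m pendant '[{"jaw":0,"linear":[0,0,0.3],"twist":0},{"jaw":0,"linear":[0,0,0.1],"twist":0},{"jaw":0,"linear":[0,0,0],"twist":0},{"jaw":0.55,"linear":[0,0,0],"twist":0},{"jaw":0.55,"linear":[0,0,0],"twist":0},{"jaw":0.55,"linear":[0,0,0],"twist":0},{"jaw":0.55,"linear":[0,0,-3],"twist":0},{"jaw":0.55,"linear":[0,0,-4],"twist":0}]'
python3 -m pendant '[{"jaw":0.55,"linear":[-3.92,-0.22,0],"twist":0},{"jaw":0.55,"linear":[-3.92,-0.22,0],"twist":0},{"jaw":0.55,"linear":[-3.92,-0.22,0],"twist":0},{"jaw":0.55,"linear":[-3.92,-0.22,0],"twist":0},{"jaw":0.55,"linear":[-3.92,-0.22,0],"twist":0},{"jaw":0.55,"linear":[-3.92,-0.22,0],"twist":0},{"jaw":0.55,"linear":[-3.92,-0.22,0],"twist":0},{"jaw":0.55,"linear":[-3.92,-0.22,0],"twist":0},{"jaw":0.55,"linear":[-3.92,-0.22,0],"twist":0},{"jaw":0.55,"linear":[-3.92,-0.22,0],"twist":0},{"jaw":0.55,"linear":[-3.92,-0.22,0],"twist":0},{"jaw":0.55,"linear":[0,0,0],"twist":0}]'
python3 -m pendant '[{"jaw":0.55,"linear":[0,0,0],"twist":0},{"jaw":0.55,"linear":[0,0,0],"twist":0}]'
python3 - <<'E'
from h import *
c=cap('wrist'); np.save('w13.npy',c,allow_pickle=True); st(); blocks(c)
E
```

```text
time: 25.03
position: [0.491, 0.1633, 0.1872]
tool_rot: [0.725, 0.688, -0.004, -0.003]
ft_force: [-0.0, 0.6, 1.1]
grip_width: 0.0466
grip_force: 0.0
time: 26.03
position: [0.4478, -0.274, 0.1901]
tool_rot: [0.727, 0.686, -0.001, 0.004]
ft_force: [0.2, 0.2, -0.7]
grip_width: 0.0478
grip_force: 0.0
time: 26.2
position: [0.4463, -0.265, 0.1892]
tool_rot: [0.726, 0.688, 0.0, -0.001]
ft_force: [0.6, 1.4, -0.2]
grip_width: 0.048
grip_force: 0.0
t 26.25 pos [ 0.4464 -0.2642  0.1892] yaw 87.03 F [-0.6  0.9 -0.2] w 0.0481 gf 0.0 q6 -0.7
yellow px [254.4 104.1] 265 dot [ 0.4488 -0.1904] rect c [ 448.9 -190.5] size [28.4 28.7] ang 87.0
```

```bash
python3 -m pendant '[{"jaw":0.55,"linear":[3.8,-0.1,2],"twist":0},{"jaw":0.55,"linear":[3.8,-0.1,2],"twist":0},{"jaw":0.55,"linear":[0,0,4],"twist":0},{"jaw":0.55,"linear":[0,0,4],"twist":0},{"jaw":0.55,"linear":[0,0,3],"twist":0},{"jaw":0.55,"linear":[0,0,1.1],"twist":0},{"jaw":0.55,"linear":[0,0,0],"twist":0},{"jaw":0.55,"linear":[0,0,0],"twist":0}]'
python3 - <<'E'
from h import *
c=cap('wrist'); st(); P=held(c,'yellow')
E
```

```text
time: 26.92
position: [0.4486, -0.1902, 0.0294]
tool_rot: [0.725, 0.689, -0.0, -0.001]
ft_force: [0.7, -0.3, 0.7]
grip_width: 0.0479
grip_force: 0.0
t 26.97 pos [ 0.4492 -0.1909  0.0302] yaw 87.11 F [ 0.5 -0.4 -0.8] w 0.0477 gf 0.0 q6 -0.58
held yellow px [255.6 251.1] [240 238  32  26 691] world [ 0.4489 -0.1892  0.0252] minus tcp [-0.0002  0.0018]
off tool x,y mm 1.7 -0.3
```

```bash
python3 -m pendant '[{"jaw":0.55,"linear":[0,0,0.1],"twist":0},{"jaw":0,"linear":[0,0,0],"twist":0},{"jaw":0,"linear":[0,0,0],"twist":0},{"jaw":0,"linear":[0,0,0],"twist":0},{"jaw":0,"linear":[0,0,0],"twist":0},{"jaw":0,"linear":[0,0,-2],"twist":0},{"jaw":0,"linear":[0,0,-4],"twist":0},{"jaw":0,"linear":[0,0,-4],"twist":0},{"jaw":0,"linear":[0,0,-4],"twist":0},{"jaw":0,"linear":[0,0,-1],"twist":0},{"jaw":0,"linear":[0,0,0],"twist":0},{"jaw":0,"linear":[0,0,0],"twist":0}]' 25
python3 -m pendant '[{"jaw":0,"linear":[3.9,0.34,0],"twist":0},{"jaw":0,"linear":[3.9,0.34,0],"twist":0},{"jaw":0,"linear":[3.9,0.34,0],"twist":0},{"jaw":0,"linear":[3.9,0.34,0],"twist":0},{"jaw":0,"linear":[3.9,0.34,0],"twist":0},{"jaw":0,"linear":[3.9,0.34,0],"twist":0},{"jaw":0,"linear":[3.9,0.34,0],"twist":0},{"jaw":0,"linear":[3.9,0.34,0],"twist":0},{"jaw":0,"linear":[0,0,2],"twist":0},{"jaw":0,"linear":[0,0,2],"twist":0},{"jaw":0,"linear":[0,0,0],"twist":0},{"jaw":0,"linear":[0,0,0],"twist":0}]'
python3 -m pendant '[{"jaw":0,"linear":[0,0,0],"twist":0},{"jaw":0,"linear":[0,0,0],"twist":0}]'
python3 -c "
from h import *
need('yellow',0)"
```

```text
time: 27.97
position: [0.4487, -0.192, 0.1791]
tool_rot: [0.725, 0.688, 0.0, 0.001]
ft_force: [-0.1, -0.7, -0.2]
grip_width: 0.0299
grip_force: 25.0
time: 28.97
position: [0.49, 0.1183, 0.1362]
tool_rot: [0.725, 0.688, -0.003, -0.002]
ft_force: [1.2, -1.1, -1.1]
grip_width: 0.0296
grip_force: 25.0
time: 29.13
position: [0.4927, 0.1176, 0.1389]
tool_rot: [0.726, 0.688, 0.0, 0.0]
ft_force: [0.3, 0.3, -0.5]
grip_width: 0.0299
grip_force: 25.0
held yellow px [256.6 248.1] [241 234  32  29 717] world [0.4936 0.1201 0.1342] minus tcp [0.0008 0.0025]
off tool x,y mm 2.5 0.7
t 29.18 pos [0.4928 0.1176 0.1392] yaw 86.93 F [ 0.6 -0.4 -0.4] w 0.0299 gf 25.0 q6 0.07
need 0.35 -0.14 bottom z 0.1082 depth [0.4936 0.1196 0.1332]
```

```bash
python3 -m pendant '[{"jaw":0,"linear":[0.36,-0.1,0],"twist":0},{"jaw":0,"linear":[0,0,0.8],"twist":0},{"jaw":0,"linear":[0,0,0.6],"twist":0},{"jaw":0,"linear":[0,0,0.2],"twist":0},{"jaw":0,"linear":[0,0,0],"twist":0},{"jaw":0,"linear":[0,0,0],"twist":0}]'
python3 -c "
from h import *
need('yellow',0)"
```

```text
time: 29.68
position: [0.4913, 0.1218, 0.1223]
tool_rot: [0.725, 0.688, -0.0, -0.0]
ft_force: [0.3, -0.4, -0.5]
grip_width: 0.0296
grip_force: 25.0
held yellow px [256.6 248.1] [241 234  32  29 712] world [0.4923 0.1243 0.1175] minus tcp [0.0008 0.0024]
off tool x,y mm 2.5 0.7
t 29.73 pos [0.4915 0.1218 0.1225] yaw 87.0 F [ 1.6  0.6 -0.3] w 0.0299 gf 25.0 q6 0.07
need -0.06 0.03 bottom z 0.0915 depth [0.4922 0.1234 0.1159]
```

```bash
python3 -m pendant '[{"jaw":0,"linear":[0,0,0.3],"twist":0},{"jaw":0,"linear":[0,0,0.1],"twist":0},{"jaw":0,"linear":[0,0,0],"twist":0},{"jaw":0.55,"linear":[0,0,0],"twist":0},{"jaw":0.55,"linear":[0,0,0],"twist":0},{"jaw":0.55,"linear":[0,0,0],"twist":0},{"jaw":0.55,"linear":[0,0,-3],"twist":0},{"jaw":0.55,"linear":[0,0,-4],"twist":0},{"jaw":0.4,"linear":[-2,1,-4],"twist":0},{"jaw":0.4,"linear":[-2,1,-3],"twist":0},{"jaw":0.3,"linear":[0,0,0],"twist":0},{"jaw":0.3,"linear":[0,0,0],"twist":0}]'
python3 - <<'E'
from h import *
c=cap('wrist'); st(); cv2.imwrite('pics/w14.png',c['color'])
h=cv2.cvtColor(c['color'],cv2.COLOR_BGR2HSV)
for n,k in [('yellow',0),('red',1),('blue',2),('green',3)]:
    T=hold(0,(k-1.5)*.042,.011); u,v=pix(c,T)[0].astype(int); m=np.zeros(h.shape[:2],np.uint8)
    for a,b in RNG[n]: m|=((h[...,0]>=a)&(h[...,0]<=b)&(h[...,1]>120)).astype(np.uint8)
    s=np.zeros_like(m); s[max(v-9,0):v+10,max(u-9,0):u+10]=1; ys,xs=np.nonzero(m&s)
    if len(xs): P=onz(c,xs.mean(),ys.mean(),.111); print(n,len(xs),(xs.mean(),ys.mean()),'err mm',((P-T)*1000).round(1),'depth z',dep(c,xs.mean(),ys.mean())[2].round(4))
# bar of opened lid
print(pix(c,[.64,.178,.095]))
E
```

```text
time: 30.73
position: [0.5101, 0.082, 0.257]
tool_rot: [0.726, 0.688, 0.002, 0.002]
ft_force: [-0.5, 0.8, -0.3]
grip_width: 0.0301
grip_force: 0.0
t 30.78 pos [0.5082 0.0826 0.2552] yaw 86.94 F [0.5 0.8 0.5] w 0.0287 gf 0.0 q6 -0.0
yellow 247 (np.float64(234.08906882591094), np.float64(140.55465587044534)) err mm [ 0.3  1.8 -0. ] depth z 0.1104
red 298 (np.float64(232.8791946308725), np.float64(95.77181208053692)) err mm [ 0.   0.6 -0. ] depth z 0.1106
blue 283 (np.float64(231.53003533568904), np.float64(45.51590106007067)) err mm [-0.2  0.9 -0. ] depth z 0.1103
green 42 (np.float64(230.5), np.float64(0.9047619047619048)) err mm [-0.7 -6.1 -0. ] depth z 0.1114
[[385.53864896  73.79926611]]
```

View pics/w14.png

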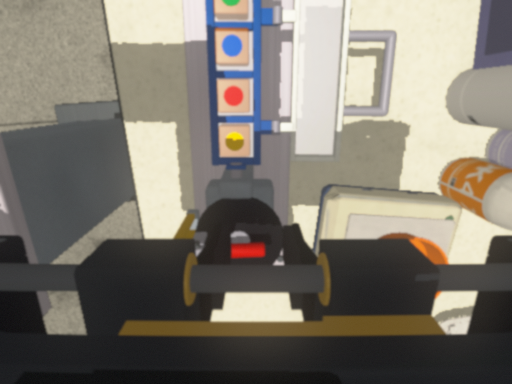

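All four blocks are seated: yellow (234,140), red (233,96), blue (232,46) and green (at the top edge), with tops at z≈0.111. The lid bar is at (386,73). I now grip it and swing the lid shut.

```bash
python3 -m pendant '[{"jaw":0.3,"linear":[2.56,3.16,0],"twist":0},{"jaw":0.3,"linear":[2.56,3.16,0],"twist":0},{"jaw":0.3,"linear":[2.56,3.16,0],"twist":0},{"jaw":0.3,"linear":[2.56,3.16,0],"twist":0},{"jaw":0.3,"linear":[0,0,3],"twist":0},{"jaw":0.3,"linear":[0,0,3],"twist":0},{"jaw":0.3,"linear":[0,0,3],"twist":0},{"jaw":0.3,"linear":[0,0,0],"twist":0},{"jaw":0.3,"linear":[0,0,0],"twist":0}]'
python3 -c "
from h import *
c=cap('wrist'); st(); print(to([.64,.178,.093])); cv2.imwrite('pics/w15.png',c['color'])"
```

```text
time: 31.53
position: [0.637, 0.1788, 0.1612]
tool_rot: [0.725, 0.689, -0.004, -0.003]
ft_force: [0.5, 0.0, 0.3]
grip_width: 0.0261
grip_force: 0.0
t 31.58 pos [0.6391 0.1788 0.1638] yaw 87.03 F [0.1 0.6 0.4] w 0.0263 gf 0.0 q6 0.16
[-0.08  0.09  7.08]
```

View pics/w15.png

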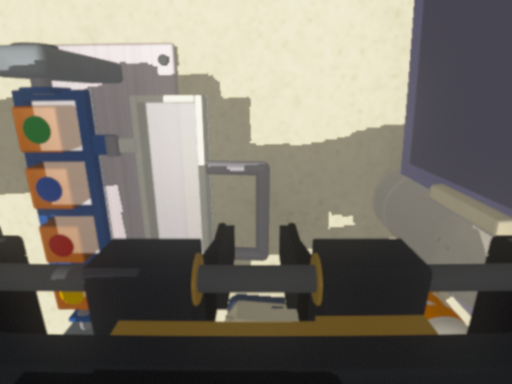

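The bar (262,210) lies between the fingers (midpoint about 258). I descend, grip it and swing it over.

```bash
python3 -m pendant '[{"jaw":0.3,"linear":[0,0.05,3],"twist":0},{"jaw":0.3,"linear":[0,0,3],"twist":0},{"jaw":0.3,"linear":[0,0,1.1],"twist":0},{"jaw":0.3,"linear":[0,0,0],"twist":0},{"jaw":0,"linear":[0,0,0],"twist":0},{"jaw":0,"linear":[0,0,0],"twist":0},{"jaw":0,"linear":[0,0,0],"twist":0},{"jaw":0,"linear":[0,0,0],"twist":0},{"jaw":0,"linear":[0,0,0],"twist":0}]' 14
python3 -m pendant '[{"jaw":0,"linear":[0,-0.1,-1.8],"twist":0},{"jaw":0,"linear":[0,-0.49,-2.05],"twist":0},{"jaw":0,"linear":[0,-0.88,-1.9],"twist":0},{"jaw":0,"linear":[0,-1.25,-1.7],"twist":0},{"jaw":0,"linear":[0,-1.56,-1.41],"twist":0},{"jaw":0,"linear":[0,-1.81,-1.07],"twist":0},{"jaw":0,"linear":[0,-1.99,-0.69],"twist":0},{"jaw":0,"linear":[0,-2.08,-0.28],"twist":0},{"jaw":0,"linear":[0,0,0],"twist":0}]'
python3 -c "
from h import *
st(); H=hold(.04,0,-.004); print(H,np.hypot(robot.get_obs()['position'][0]-H[0],robot.get_obs()['position'][2]+.001-H[2]))"
```

```text
time: 32.33
position: [0.6406, 0.1786, 0.0954]
tool_rot: [0.725, 0.688, 0.0, 0.0]
ft_force: [-1.6, 0.2, 2.6]
grip_width: 0.0093
grip_force: 14.0
time: 33.08
position: [0.5389, 0.1842, 0.2067]
tool_rot: [0.725, 0.689, 0.003, 0.002]
ft_force: [-1.9, 0.0, 10.1]
grip_width: 0.0095
grip_force: 14.0
t 33.08 pos [0.5389 0.1842 0.2067] yaw 87.06 F [-1.9  0.  10.1] w 0.0095 gf 14.0 q6 0.18
[0.53564593 0.18342094 0.096     ] 0.11170701056425887
```

```bash
python3 -m pendant '[{"jaw":0,"linear":[0,-2,0.3],"twist":0},{"jaw":0,"linear":[0,-2.03,0.7],"twist":0},{"jaw":0,"linear":[0,-1.88,1.05],"twist":0},{"jaw":0,"linear":[0,-1.65,1.29],"twist":0},{"jaw":0,"linear":[0,-1.36,1.6],"twist":0},{"jaw":0,"linear":[0,-1.03,1.84],"twist":0},{"jaw":0,"linear":[0,0,0],"twist":0}]'
python3 -c "
from h import *
st()"
```

```text
time: 33.67
position: [0.4381, 0.1896, 0.134]
tool_rot: [0.725, 0.688, -0.0, -0.001]
ft_force: [-2.1, 4.6, -2.4]
grip_width: 0.0097
grip_force: 14.0
t 33.67 pos [0.4381 0.1896 0.134 ] yaw 86.99 F [-2.1  4.6 -2.4] w 0.0097 gf 14.0 q6 0.22
```

```bash
python3 -m pendant '[{"jaw":0,"linear":[0,-0.5,1.8],"twist":0},{"jaw":0,"linear":[0,-0.15,1],"twist":0},{"jaw":0,"linear":[0,0,0.3],"twist":0},{"jaw":0,"linear":[0,0,0],"twist":0},{"jaw":0,"linear":[0,0,0],"twist":0}]'
python3 -c "
from h import *
st()"
```

```text
time: 34.08
position: [0.4309, 0.1898, 0.1039]
tool_rot: [0.726, 0.688, -0.002, -0.003]
ft_force: [-5.0, 5.8, -1.5]
grip_width: 0.0093
grip_force: 14.0
t 34.08 pos [0.4309 0.1898 0.1039] yaw 86.94 F [-5.   5.8 -1.5] w 0.0093 gf 14.0 q6 0.23
```

```bash
python3 -m pendant '[{"jaw":0,"linear":[0,0,0.3],"twist":0},{"jaw":0,"linear":[0,0,0],"twist":0},{"jaw":0,"linear":[0,0,0],"twist":0}]'
python3 -m pendant '[{"jaw":0,"linear":[0,0,0.3],"twist":0},{"jaw":0,"linear":[0,0,0],"twist":0},{"jaw":0,"linear":[0,0,0],"twist":0}]'
```

```text
time: 34.33
position: [0.4307, 0.1898, 0.1016]
tool_rot: [0.726, 0.688, -0.002, -0.003]
ft_force: [-5.7, 4.8, 2.0]
grip_width: 0.0091
grip_force: 14.0
time: 34.58
position: [0.4307, 0.1896, 0.0994]
tool_rot: [0.726, 0.688, -0.002, -0.002]
ft_force: [-6.8, 4.2, 11.0]
grip_width: 0.009
grip_force: 14.0
```

```bash
python3 -m pendant '[{"jaw":0.3,"linear":[0,0,0],"twist":0},{"jaw":0.3,"linear":[0,0,0],"twist":0},{"jaw":0.3,"linear":[0,0,0],"twist":0},{"jaw":0.3,"linear":[0,0,-3],"twist":0},{"jaw":0.3,"linear":[0,0,-2],"twist":0},{"jaw":0,"linear":[0,0,0],"twist":0},{"jaw":0,"linear":[0,0,0],"twist":0},{"jaw":0,"linear":[0,0,0],"twist":0}]'
python3 -m pendant '[{"jaw":0,"linear":[0,0,1.5],"twist":0},{"jaw":0,"linear":[0,0,0.7],"twist":0},{"jaw":0,"linear":[0,0,0.4],"twist":0},{"jaw":0,"linear":[0,0,0],"twist":0},{"jaw":0,"linear":[0,0,0],"twist":0}]'
```

```text
time: 35.25
position: [0.4337, 0.189, 0.148]
tool_rot: [0.725, 0.688, 0.0, 0.0]
ft_force: [-0.8, 0.4, 0.0]
grip_width: 0.0129
grip_force: 0.0
time: 35.67
position: [0.4316, 0.1891, 0.1247]
tool_rot: [0.725, 0.688, -0.001, -0.001]
ft_force: [-9.0, -1.8, 36.4]
grip_width: 0.0007
grip_force: 19.5
```

```bash
python3 -m pendant '[{"jaw":0,"linear":[0,0,-3.5],"twist":0},{"jaw":0,"linear":[0,0,-4],"twist":0},{"jaw":0.4,"linear":[-3.8,-0.15,0],"twist":4},{"jaw":0.4,"linear":[-3.8,-0.15,0],"twist":0},{"jaw":0.4,"linear":[-3.8,-0.15,0],"twist":0},{"jaw":0.4,"linear":[-3.8,-0.15,0],"twist":0},{"jaw":0.4,"linear":[-3.8,-0.15,0],"twist":0}]'
python3 -m pendant '[{"jaw":0.4,"linear":[0,0,0],"twist":7.16},{"jaw":0.4,"linear":[0,0,0],"twist":7.16},{"jaw":0.4,"linear":[0,0,0],"twist":7.16},{"jaw":0.4,"linear":[0,0,0],"twist":7.16},{"jaw":0.4,"linear":[0,0,0],"twist":7.16},{"jaw":0.4,"linear":[0,0,0],"twist":7.16},{"jaw":0.4,"linear":[0,0,0],"twist":7.16},{"jaw":0.4,"linear":[0,0,0],"twist":7.16},{"jaw":0.4,"linear":[0,0,0],"twist":7.16},{"jaw":0.4,"linear":[0,0,0],"twist":7.16},{"jaw":0.4,"linear":[0,0,0],"twist":7.16},{"jaw":0.4,"linear":[0,0,0],"twist":7.16}]'
python3 -m pendant '[{"jaw":0.4,"linear":[0,0,0],"twist":0},{"jaw":0.4,"linear":[0,0,0],"twist":0},{"jaw":0.4,"linear":[0,0,0],"twist":0}]'
python3 - <<'E'
from h import *
c=cap('wrist'); st(); np.save('w16.npy',c,allow_pickle=True); cv2.imwrite('pics/w16.png',c['color'])
h=cv2.cvtColor(c['color'],cv2.COLOR_BGR2HSV); m=(((h[...,0]<8)|(h[...,0]>172))&(h[...,1]>150)&(h[...,2]>60)).astype(np.uint8)
k=cv2.connectedComponentsWithStats(m); j=1+np.argmax(k[2][1:,4]); print(k[2][j],k[3][j]); r=cv2.minAreaRect(np.argwhere(k[1]==j)[:,::-1].astype(np.float32)); print(r)
print('red',onz(c,*k[3][j],.102).round(4), dep(c,*k[3][j]).round(4))
b=cv2.boxPoints(r); print([onz(c,*p,.1)[:2].round(4) for p in b])
t=cap('top'); np.save('t5.npy',t,allow_pickle=True)
for d in [(.02,-.05),(.02,0),(.02,.05),(-.02,-.05),(-.02,.05),(-.065,0)]:
    u=pix(t,hold(d[0],d[1],.0155 if d[0]>-.05 else .009))[0]; print(d,dep(t,*u).round(4))
E
```

```text
time: 36.25
position: [0.4042, -0.0001, 0.1964]
tool_rot: [0.749, 0.663, -0.001, -0.001]
ft_force: [0.9, -0.1, -0.2]
grip_width: 0.026
grip_force: 0.0
time: 37.25
position: [0.4047, 0.0013, 0.1962]
tool_rot: [1.0, -0.029, -0.001, -0.0]
ft_force: [0.3, -0.6, 0.4]
grip_width: 0.0346
grip_force: 0.0
time: 37.5
position: [0.405, 0.0013, 0.1967]
tool_rot: [1.0, -0.024, -0.001, -0.0]
ft_force: [-0.6, 1.0, -0.2]
grip_width: 0.0349
grip_force: 0.0
t 37.55 pos [0.4051 0.0012 0.1968] yaw -2.8 F [0.3 0.4 0.1] w 0.0348 gf 0.0 q6 1.35
[ 243   54   23   80 1633] [253.86650337  92.93876301]
((254.0, 93.5), (79.0, 22.0), 90.0)
red [4.889e-01 1.000e-04 1.020e-01] [4.889e-01 1.000e-04 1.033e-01]
[array([0.5166, 0.0067]), array([ 0.5158, -0.0094]), array([ 0.4585, -0.0071]), array([0.4593, 0.0101])]
(0.02, -0.05) [0.5129 0.1342 0.1175]
(0.02, 0) [0.5158 0.1848 0.1137]
(0.02, 0.05) [0.5183 0.2346 0.1148]
(-0.02, -0.05) [0.4733 0.1373 0.1116]
(-0.02, 0.05) [0.4783 0.2365 0.1155]
(-0.065, 0) [0.4308 0.1894 0.1066]
```

View pics/w16.png

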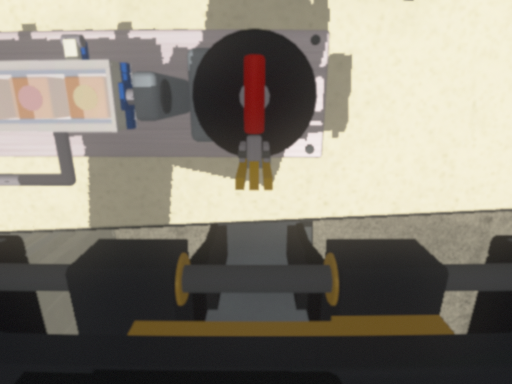

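Wrist view: the red handle spans (243..266, 54..134), the wheel centre is at (255,93), the fork is at (254,175), and the lid lies shut over the blocks. The depth data agree: lid top about 0.115 and bar 0.107. Step 1 is done. Next I grip the handle sleeve.

```bash
python3 -m pendant '[{"jaw":0.4,"linear":[3.1,-0.12,0],"twist":0},{"jaw":0.4,"linear":[3.1,-0.12,0],"twist":0},{"jaw":0.4,"linear":[3.1,-0.12,0],"twist":0},{"jaw":0.4,"linear":[0,0,3],"twist":0},{"jaw":0.4,"linear":[0,0,3],"twist":0},{"jaw":0.4,"linear":[0,0,0],"twist":0},{"jaw":0.4,"linear":[0,0,0],"twist":0},{"jaw":0.4,"linear":[0,0,0],"twist":0}]'
python3 - <<'E'
from h import *
c=cap('wrist'); st(); np.save('w17.npy',c,allow_pickle=True)
h=cv2.cvtColor(c['color'],cv2.COLOR_BGR2HSV); m=(((h[...,0]<8)|(h[...,0]>172))&(h[...,1]>150)&(h[...,2]>60)).astype(np.uint8); m[264:]=0
k=cv2.connectedComponentsWithStats(m); j=1+np.argmax(k[2][1:,4]); print(k[2][j],k[3][j]); s=k[2][j]
print('end',onz(c,s[0]+s[2]/2,s[1],.1).round(4)); print(to([.4985,0,.095]))
E
```

```text
time: 38.27
position: [0.4986, 0.0, 0.1379]
tool_rot: [1.0, -0.025, 0.0, 0.0]
ft_force: [-0.2, -0.1, 0.6]
grip_width: 0.035
grip_force: 0.0
t 38.32 pos [ 4.991e-01 -1.000e-04  1.385e-01] yaw -2.9 F [-0.4 -0.8  0.1] w 0.0348 gf 0.0 q6 1.4
[ 246  196   26   68 1573] [258.40623013 229.93642721]
end [ 0.5199 -0.0018  0.1   ]
[-0.06 -0.01  4.35]
```

```bash
python3 -m pendant '[{"jaw":0.4,"linear":[0,0,2.5],"twist":0},{"jaw":0.4,"linear":[0,0,1.8],"twist":0},{"jaw":0.4,"linear":[0,0,0],"twist":0},{"jaw":0.4,"linear":[0,0,0],"twist":0},{"jaw":0,"linear":[0,0,0],"twist":0},{"jaw":0,"linear":[0,0,0],"twist":0},{"jaw":0,"linear":[0,0,0],"twist":0},{"jaw":0,"linear":[0,0,0],"twist":0},{"jaw":0,"linear":[0,0,0],"twist":0}]' 15
python3 -m pendant '[{"jaw":0,"linear":[-0.19,0,-1.48],"twist":0},{"jaw":0,"linear":[-0.57,0,-1.37],"twist":0},{"jaw":0,"linear":[-0.91,0,-1.18],"twist":0},{"jaw":0,"linear":[-1.18,0,-0.91],"twist":0},{"jaw":0,"linear":[0,0,0],"twist":0}]'
```

```text
time: 39.07
position: [0.4992, -0.0008, 0.095]
tool_rot: [1.0, -0.025, 0.001, 0.001]
ft_force: [0.2, -2.7, 3.5]
grip_width: 0.0156
grip_force: 15.0
time: 39.48
position: [0.4715, 0.0005, 0.1456]
tool_rot: [1.0, -0.025, 0.003, 0.001]
ft_force: [1.9, -3.3, 5.7]
grip_width: 0.0156
grip_force: 15.0
```

```bash
python3 -m pendant '[{"jaw":0,"linear":[-1.37,0,-0.57],"twist":0},{"jaw":0,"linear":[-1.48,0,-0.19],"twist":0},{"jaw":0,"linear":[-0.2,0,0],"twist":0},{"jaw":0,"linear":[0,0,0],"twist":0},{"jaw":0,"linear":[0,0,0],"twist":0}]'
python3 -m pendant '[{"jaw":0,"linear":[-0.3,0,0],"twist":0},{"jaw":0,"linear":[0,0,0],"twist":0},{"jaw":0,"linear":[0,0,0],"twist":0}]'
```

```text
time: 39.9
position: [0.4438, 0.0019, 0.1532]
tool_rot: [1.0, -0.026, 0.005, 0.001]
ft_force: [2.2, -2.9, 14.4]
grip_width: 0.0155
grip_force: 15.0
time: 40.15
position: [0.4425, 0.0019, 0.1533]
tool_rot: [1.0, -0.026, 0.007, 0.001]
ft_force: [4.8, -1.4, 12.2]
grip_width: 0.0159
grip_force: 15.0
```

```bash
python3 -m pendant '[{"jaw":0,"linear":[-0.3,0,0],"twist":0},{"jaw":0,"linear":[0,0,0],"twist":0},{"jaw":0,"linear":[0,0,0],"twist":0}]'
python3 -m pendant '[{"jaw":0,"linear":[-0.3,0,0],"twist":0},{"jaw":0,"linear":[0,0,0],"twist":0},{"jaw":0,"linear":[0,0,0],"twist":0}]'
python3 - <<'E'
from h import *
t=cap('top'); h=cv2.cvtColor(t['color'],cv2.COLOR_BGR2HSV); m=(((h[...,0]<8)|(h[...,0]>172))&(h[...,1]>150)&(h[...,2]>60)); m[:190]=0;m[262:]=0;m[:,225:265]*=True
m[:,:225]=0;m[:,265:]=0; ys,xs=np.nonzero(m); print(len(xs), [dep(t,x,y).round(3) for x,y in list(zip(xs,ys))[::6]])
E
```

```text
time: 40.4
position: [0.4396, 0.002, 0.1533]
tool_rot: [1.0, -0.026, 0.007, 0.001]
ft_force: [5.0, -0.9, 10.2]
grip_width: 0.0157
grip_force: 15.0
time: 40.65
position: [0.4362, 0.0022, 0.1532]
tool_rot: [1.0, -0.026, 0.006, 0.001]
ft_force: [3.7, -0.9, 11.0]
grip_width: 0.0157
grip_force: 15.0
0 []
```

```bash
python3 -m pendant '[{"jaw":0,"linear":[-0.3,0,0],"twist":0},{"jaw":0,"linear":[0,0,0],"twist":0},{"jaw":0,"linear":[0,0,0],"twist":0}]'
python3 -m pendant '[{"jaw":0,"linear":[-0.3,0,0],"twist":0},{"jaw":0,"linear":[0,0,0],"twist":0},{"jaw":0,"linear":[0,0,0],"twist":0}]'
python3 - <<'E'
from h import *
c=cap('wrist'); np.save('w18.npy',c,allow_pickle=True)
h=cv2.cvtColor(c['color'],cv2.COLOR_BGR2HSV); m=(((h[...,0]<8)|(h[...,0]>172))&(h[...,1]>150)&(h[...,2]>60)).astype(np.uint8)
k=cv2.connectedComponentsWithStats(m)
for s,ce in zip(k[2][1:],k[3][1:]):
    if s[4]>30: print(s,ce.round(1),dep(c,*ce).round(4))
s=cap('scene'); np.save('s18.npy',s,allow_pickle=True); h=cv2.cvtColor(s['color'],cv2.COLOR_BGR2HSV); m=(((h[...,0]<8)|(h[...,0]>172))&(h[...,1]>150)&(h[...,2]>60)).astype(np.uint8)
k=cv2.connectedComponentsWithStats(m)
for q,ce in zip(k[2][1:],k[3][1:]):
    if q[4]>15: print('scene',q,ce.round(1),dep(s,*ce).round(4))
E
```

```text
time: 40.95
position: [0.4326, 0.0025, 0.1529]
tool_rot: [1.0, -0.026, 0.006, 0.001]
ft_force: [3.7, -2.1, 10.3]
grip_width: 0.0154
grip_force: 15.0
time: 41.2
position: [0.4302, 0.0025, 0.1527]
tool_rot: [1.0, -0.026, 0.006, 0.001]
ft_force: [6.0, -1.9, 7.1]
grip_width: 0.0151
grip_force: 14.9
[ 241  202   33   63 1664] [256.8 235.4] [0.449  0.0022 0.167 ]
```

Run:
```python
from h import *
c=np.load('w18.npy',allow_pickle=True).item()
for v in range(202,266,6): print(v,dep(c,257,v).round(4),end='; ')
st()
```

```text
202 [0.4489 0.002  0.1177]; 208 [0.4493 0.002  0.1297]; 214 [0.4493 0.002  0.1397]; 220 [0.4488 0.0021 0.1472]; 226 [0.4485 0.0021 0.1547]; 232 [0.4488 0.0021 0.1626]; 238 [0.4486 0.0021 0.1689]; 244 [0.446  0.0023 0.1699]; 250 [0.4429 0.0024 0.1698]; 256 [0.44   0.0026 0.1701]; 262 [0.4363 0.0028 0.1692]; t 41.3 pos [0.4302 0.0025 0.1527] yaw -2.97 F [ 6.1 -3.   7.5] w 0.0149 gf 14.9 q6 1.37
```

The depth data show the handle standing straight up (front face at x≈0.449 over z 0.118–0.169, top at 0.170). The pads have slid about 10 mm off its centre. I regrip centred and firmly before winding.

```bash
python3 -m pendant '[{"jaw":0.35,"linear":[0,0,0],"twist":0},{"jaw":0.35,"linear":[0,0,0],"twist":0},{"jaw":0.35,"linear":[0,0,0],"twist":0},{"jaw":0.35,"linear":[1.2,0,0.5],"twist":0},{"jaw":0.35,"linear":[0,0,0],"twist":0},{"jaw":0.35,"linear":[0,0,0],"twist":0},{"jaw":0.35,"linear":[0,0,0],"twist":0}]'
python3 - <<'E'
from h import *
c=cap('wrist'); st()
for v in range(214,262,6): print(v,dep(c,257,v).round(4),end='; ')
print(to([.4395,.002,.147]))
E
```

```text
time: 41.88
position: [0.4362, 0.0034, 0.1457]
tool_rot: [1.0, -0.025, -0.001, -0.0]
ft_force: [-1.3, -0.6, 0.9]
grip_width: 0.0302
grip_force: 0.0
t 41.93 pos [0.4361 0.0034 0.1459] yaw -2.91 F [ 0.4 -0.2 -0. ] w 0.0301 gf 0.0 q6 1.37
214 [0.4489 0.0032 0.1166]; 220 [0.4495 0.0032 0.1273]; 226 [0.4487 0.0032 0.1341]; 232 [0.4488 0.0032 0.1421]; 238 [0.4487 0.0032 0.149 ]; 244 [0.4489 0.0032 0.1561]; 250 [0.4486 0.0032 0.1615]; 256 [0.4487 0.0032 0.1674]; [ 0.34  0.12 -0.11]
```

```bash
python3 -m pendant '[{"jaw":0.35,"linear":[0.3,0,0],"twist":0},{"jaw":0,"linear":[0,0,0],"twist":0},{"jaw":0,"linear":[0,0,0],"twist":0},{"jaw":0,"linear":[0,0,0],"twist":0},{"jaw":0,"linear":[0,0,0],"twist":0}]' 45
python3 -m pendant '[{"jaw":0,"linear":[0.07,0.78,0],"twist":0},{"jaw":0,"linear":[0.2,0.76,0],"twist":0},{"jaw":0,"linear":[0.33,0.71,0],"twist":0},{"jaw":0,"linear":[0.45,0.64,0],"twist":0},{"jaw":0,"linear":[0,0,0],"twist":0}]'
```

```text
time: 42.35
position: [0.4395, 0.0022, 0.1463]
tool_rot: [1.0, -0.025, 0.0, 0.001]
ft_force: [-0.3, -4.7, 0.1]
grip_width: 0.0147
grip_force: 45.0
time: 42.77
position: [0.4472, -0.0257, 0.1463]
tool_rot: [1.0, -0.026, -0.002, -0.002]
ft_force: [-1.5, 3.6, 4.2]
grip_width: 0.0151
grip_force: 45.0
```

```bash
python3 -m pendant '[{"jaw":0,"linear":[0.55,0.55,0],"twist":0},{"jaw":0,"linear":[0.64,0.45,0],"twist":0},{"jaw":0,"linear":[0.71,0.33,0],"twist":0},{"jaw":0,"linear":[0.76,0.2,0],"twist":0},{"jaw":0,"linear":[0.78,0.07,0],"twist":0},{"jaw":0,"linear":[0.78,-0.07,0],"twist":0},{"jaw":0,"linear":[0.76,-0.2,0],"twist":0},{"jaw":0,"linear":[0,0,0],"twist":0}]'
python3 - <<'E'
from h import *
c=cap('wrist'); st()
for v in range(226,262,12): print(v,dep(c,257,v).round(4),end='; ')
o=robot.get_obs()['position']; print('rel axis',o[:2]-[.4845,0])
E
```

```text
time: 43.43
position: [0.4964, -0.0435, 0.1463]
tool_rot: [1.0, -0.025, -0.002, 0.001]
ft_force: [-3.6, -5.0, 4.0]
grip_width: 0.0149
grip_force: 45.0
t 43.48 pos [ 0.4963 -0.0435  0.1463] yaw -2.83 F [-4.1 -3.9  3.8] w 0.015 gf 45.0 q6 1.31
226 [ 0.5055 -0.0435  0.1271]; 238 [ 0.5057 -0.0435  0.1432]; 250 [ 0.5056 -0.0435  0.1562]; rel axis [ 0.01183287 -0.04351452]
```

```bash
python3 -m pendant '[{"jaw":0,"linear":[0.71,-0.33,0],"twist":0},{"jaw":0,"linear":[0.64,-0.45,0],"twist":0},{"jaw":0,"linear":[0.55,-0.55,0],"twist":0},{"jaw":0,"linear":[0.45,-0.64,0],"twist":0},{"jaw":0,"linear":[0.33,-0.71,0],"twist":0},{"jaw":0,"linear":[0.2,-0.76,0],"twist":0},{"jaw":0,"linear":[0.07,-0.78,0],"twist":0},{"jaw":0,"linear":[-0.07,-0.78,0],"twist":0},{"jaw":0,"linear":[-0.2,-0.76,0],"twist":0},{"jaw":0,"linear":[0,0,0],"twist":0}]'
python3 - <<'E'
from h import *
c=cap('wrist'); st()
for v in range(226,262,12): print(v,dep(c,257,v).round(4),end='; ')
o=robot.get_obs()['position']; d=o[:2]-[.4845,0]; print('rel axis',d,np.hypot(*d))
E
```

```text
time: 44.32
position: [0.5275, 0.0129, 0.1464]
tool_rot: [1.0, -0.025, 0.0, 0.001]
ft_force: [-0.6, -5.0, 0.1]
grip_width: 0.0153
grip_force: 45.0
t 44.37 pos [0.5275 0.0128 0.1464] yaw -2.85 F [-0.8 -4.8  0.9] w 0.0148 gf 45.0 q6 1.44
226 [0.5376 0.0128 0.1294]; 238 [0.5373 0.0129 0.1442]; 250 [0.5368 0.0129 0.1565]; rel axis [0.04301858 0.01283046] 0.04489118625993644
```

```bash
python3 -m pendant '[{"jaw":0,"linear":[-0.33,-0.71,0],"twist":0},{"jaw":0,"linear":[-0.45,-0.64,0],"twist":0},{"jaw":0,"linear":[-0.55,-0.55,0],"twist":0},{"jaw":0,"linear":[-0.64,-0.45,0],"twist":0},{"jaw":0,"linear":[-0.71,-0.33,0],"twist":0},{"jaw":0,"linear":[-0.76,-0.2,0],"twist":0},{"jaw":0,"linear":[-0.78,-0.07,0],"twist":0},{"jaw":0,"linear":[-0.78,0.07,0],"twist":0},{"jaw":0,"linear":[-0.76,0.2,0],"twist":0},{"jaw":0,"linear":[0,0,0],"twist":0}]'
python3 - <<'E'
from h import *
c=cap('wrist'); st()
for v in range(226,262,12): print(v,dep(c,257,v).round(4),end='; ')
o=robot.get_obs()['position']; d=o[:2]-[.4845,0]; print('rel axis',d,np.hypot(*d))
E
```

```text
time: 45.2
position: [0.4735, 0.0433, 0.1464]
tool_rot: [1.0, -0.026, 0.003, -0.0]
ft_force: [5.1, -1.2, -5.3]
grip_width: 0.015
grip_force: 45.0
t 45.25 pos [0.4735 0.0432 0.1464] yaw -2.99 F [ 4.8 -0.8 -4.4] w 0.0149 gf 45.0 q6 1.48
226 [0.484  0.0432 0.1302]; 238 [0.4837 0.0432 0.1451]; 250 [0.4839 0.0432 0.1589]; rel axis [-0.0109703   0.04324348] 0.04461329847006109
```

```bash
python3 -m pendant '[{"jaw":0,"linear":[-0.71,0.33,0],"twist":0},{"jaw":0,"linear":[-0.64,0.45,0],"twist":0},{"jaw":0,"linear":[-0.55,0.55,0],"twist":0},{"jaw":0,"linear":[-0.45,0.64,0],"twist":0},{"jaw":0,"linear":[-0.33,0.71,0],"twist":0},{"jaw":0,"linear":[-0.2,0.76,0],"twist":0},{"jaw":0,"linear":[-0.07,0.78,0],"twist":0},{"jaw":0,"linear":[0,0.1,0],"twist":0},{"jaw":0,"linear":[0,0,0],"twist":0},{"jaw":0,"linear":[0,0,0],"twist":0}]'
python3 - <<'E'
from h import *
c=cap('wrist'); st()
for v in range(226,262,12): print(v,dep(c,257,v).round(4),end='; ')
o=robot.get_obs()['position']; d=o[:2]-[.4845,0]; print('rel axis',d,np.hypot(*d))
E
```

```text
time: 46.08
position: [0.4395, 0.0029, 0.1463]
tool_rot: [1.0, -0.027, 0.0, -0.001]
ft_force: [1.7, 4.3, 0.1]
grip_width: 0.0149
grip_force: 45.0
t 46.13 pos [0.4395 0.0029 0.1463] yaw -3.03 F [ 1.8  4.4 -0.2] w 0.0151 gf 45.0 q6 1.37
226 [0.4492 0.003  0.1283]; 238 [0.4493 0.0029 0.1441]; 250 [0.4497 0.0029 0.1581]; rel axis [-0.0449647   0.00293953] 0.04506068708823886
```

```bash
python3 -m pendant '[{"jaw":0,"linear":[0,0.2,0],"twist":0},{"jaw":0,"linear":[0,0,0],"twist":0},{"jaw":0,"linear":[0,0,0],"twist":0}]'
python3 -m pendant '[{"jaw":0,"linear":[0,0.2,0],"twist":0},{"jaw":0,"linear":[0,0,0],"twist":0},{"jaw":0,"linear":[0,0,0],"twist":0}]'
```

```text
time: 46.38
position: [0.4394, 0.0015, 0.1463]
tool_rot: [1.0, -0.027, 0.0, -0.002]
ft_force: [2.7, 7.0, 0.4]
grip_width: 0.0148
grip_force: 45.0
time: 46.63
position: [0.4394, 0.001, 0.1463]
tool_rot: [1.0, -0.028, 0.0, -0.003]
ft_force: [4.1, 14.1, 1.9]
grip_width: 0.0149
grip_force: 45.0
```

Stop reached: 14 N with no further movement. I ease off and fold the handle down.

```bash
python3 -m pendant '[{"jaw":0,"linear":[0,-0.3,0],"twist":0},{"jaw":0,"linear":[0,0,0],"twist":0},{"jaw":0,"linear":[0,0,0],"twist":0},{"jaw":0,"linear":[1.35,0,0.18],"twist":0},{"jaw":0,"linear":[1.25,0,0.52],"twist":0},{"jaw":0,"linear":[1.08,0,0.83],"twist":0},{"jaw":0,"linear":[0,0,0],"twist":0}]' 18
python3 -m pendant '[{"jaw":0,"linear":[0.83,0,1.08],"twist":0},{"jaw":0,"linear":[0.52,0,1.25],"twist":0},{"jaw":0,"linear":[0.18,0,1.3],"twist":0},{"jaw":0,"linear":[0,0,0],"twist":0},{"jaw":0,"linear":[0,0,0],"twist":0}]'
```

```text
time: 47.22
position: [0.4782, -0.0008, 0.1307]
tool_rot: [1.0, -0.026, 0.001, -0.001]
ft_force: [3.3, 5.8, 1.7]
grip_width: 0.015
grip_force: 18.0
time: 47.63
position: [0.4995, -0.0024, 0.0958]
tool_rot: [1.0, -0.027, 0.009, 0.0]
ft_force: [12.3, 6.4, 1.5]
grip_width: 0.0151
grip_force: 18.0
```

```bash
python3 -m pendant '[{"jaw":0,"linear":[-0.3,0,0.3],"twist":0},{"jaw":0,"linear":[0,0,0],"twist":0},{"jaw":0,"linear":[0,0,0],"twist":0}]'
python3 -m pendant '[{"jaw":0.4,"linear":[0,0,0],"twist":0},{"jaw":0.4,"linear":[0,0,0],"twist":0},{"jaw":0.4,"linear":[0,0,0],"twist":0},{"jaw":0.4,"linear":[0,0,-3],"twist":0},{"jaw":0.4,"linear":[0,0,-2],"twist":0},{"jaw":0,"linear":[0,0,0],"twist":0},{"jaw":0,"linear":[0,0,0],"twist":0},{"jaw":0,"linear":[0,0,0],"twist":0},{"jaw":0,"linear":[0,0,0],"twist":0}]'
python3 - <<'E'
from h import *
c=cap('wrist'); st()
for v in range(190,262,8): print(v,dep(c,257,v).round(4),end='; ')
E
```

```text
time: 47.88
position: [0.4997, -0.0026, 0.0942]
tool_rot: [1.0, -0.027, 0.012, 0.001]
ft_force: [15.7, 8.1, 4.0]
grip_width: 0.0152
grip_force: 18.0
time: 48.63
position: [0.4871, -0.0014, 0.1405]
tool_rot: [1.0, -0.026, -0.002, -0.0]
ft_force: [0.5, -0.2, -0.7]
grip_width: 0.0158
grip_force: 0.0
t 48.68 pos [ 0.4873 -0.0014  0.1405] yaw -2.93 F [-0.2  0.4 -0.3] w 0.0121 gf 0.0 q6 1.39
190 [ 0.5019 -0.0017  0.0687]; 198 [ 0.5124 -0.0022  0.1183]; 206 [ 0.5094 -0.002   0.1234]; 214 [ 0.5042 -0.0018  0.1225]; 222 [ 0.4985 -0.0015  0.1207]; 230 [ 0.4922 -0.0012  0.1181]; 238 [ 0.4856 -0.0008  0.1153]; 246 [ 0.4798 -0.0006  0.1147]; 254 [ 4.729e-01 -2.000e-04  1.122e-01];
```

```bash
python3 -m pendant '[{"jaw":0,"linear":[1.3,0,-0.8],"twist":0},{"jaw":0,"linear":[0,0,0],"twist":0},{"jaw":0,"linear":[0,0,1.2],"twist":0},{"jaw":0,"linear":[0,0,1],"twist":0},{"jaw":0,"linear":[0,0,0.5],"twist":0},{"jaw":0,"linear":[0,0,0],"twist":0},{"jaw":0,"linear":[0,0,0],"twist":0}]'
python3 -m pendant '[{"jaw":0,"linear":[0,0,0.3],"twist":0},{"jaw":0,"linear":[0,0,0],"twist":0},{"jaw":0,"linear":[0,0,0],"twist":0}]'
```

```text
time: 49.27
position: [0.5003, -0.0019, 0.1219]
tool_rot: [1.0, -0.025, -0.002, -0.0]
ft_force: [-0.0, 1.1, 0.5]
grip_width: 0.0005
grip_force: 0.0
time: 49.52
position: [0.5007, -0.002, 0.1202]
tool_rot: [1.0, -0.025, -0.001, -0.0]
ft_force: [-1.8, 0.1, 5.7]
grip_width: 0.0005
grip_force: 3.5
```

```bash
python3 -m pendant '[{"jaw":0,"linear":[0,0,0.4],"twist":0},{"jaw":0,"linear":[0,0,0],"twist":0},{"jaw":0,"linear":[0,0,0],"twist":0}]'
python3 -m pendant '[{"jaw":0,"linear":[0,0,-4],"twist":0},{"jaw":0,"linear":[0,0,-4],"twist":0},{"jaw":0,"linear":[-3,0,0],"twist":0},{"jaw":0,"linear":[-3,0,0],"twist":0},{"jaw":0,"linear":[-3,0,0],"twist":0},{"jaw":0,"linear":[0,0,0],"twist":0},{"jaw":0,"linear":[0,0,0],"twist":0}]'
python3 - <<'E'
from h import *
c=cap('wrist'); st(); np.save('w20.npy',c,allow_pickle=True)
h=cv2.cvtColor(c['color'],cv2.COLOR_BGR2HSV); m=(((h[...,0]<8)|(h[...,0]>172))&(h[...,1]>150)&(h[...,2]>60)).astype(np.uint8)
k=cv2.connectedComponentsWithStats(m); j=1+np.argmax(k[2][1:,4]); s=k[2][j]; print(s,k[3][j])
for v in range(s[1]+3,s[1]+s[3]-2,8): print(v,dep(c,k[3][j][0],v).round(4),end='; ')
t=cap('top')
for d in [(.02,-.05),(.02,0),(.02,.05),(-.02,-.05),(-.02,.05),(.065,0),(.065,.02),(-.04,0)]:
    u=pix(t,hold(d[0],d[1],.013 if abs(d[0])<.05 else -.009))[0]; print(d,dep(t,*u).round(4),t['color'][int(u[1]),int(u[0])])
E
```

```text
time: 49.77
position: [0.501, -0.002, 0.1183]
tool_rot: [1.0, -0.025, 0.0, 0.0]
ft_force: [-4.8, 0.4, 23.5]
grip_width: 0.0002
grip_force: 11.4
time: 50.35
position: [0.4092, 0.003, 0.1956]
tool_rot: [1.0, -0.026, -0.001, -0.0]
ft_force: [0.4, -0.6, 0.6]
grip_width: 0.0007
grip_force: 0.0
t 50.4 pos [0.4115 0.0025 0.1959] yaw -2.94 F [0.4 0.2 0.4] w 0.0004 gf 0.0 q6 1.35
[ 246   60   22   79 1620] [256.21728395  98.46111111]
63 [ 0.5139 -0.0011  0.1012]; 71 [ 0.5083 -0.0008  0.1019]; 79 [ 0.5027 -0.0006  0.1039]; 87 [ 4.971e-01 -3.000e-04  1.047e-01]; 95 [0.4914 0.     0.1035]; 103 [4.857e-01 3.000e-04 1.019e-01]; 111 [0.4799 0.0006 0.1024]; 119 [0.474  0.0009 0.1039]; 127 [0.4681 0.0012 0.1038]; 135 [0.4618 0.0015 0.1023]; (0.02, -0.05) [0.513  0.1344 0.1136] [170 165 162]
(0.02, 0) [0.5155 0.1841 0.1145] [172 167 166]
(0.02, 0.05) [0.5178 0.233  0.1184] [166 158 157]
(-0.02, -0.05) [0.4731 0.1363 0.1147] [172 169 174]
(-0.02, 0.05) [0.4781 0.2355 0.1168] [163 161 165]
(0.065, 0) [0.5601 0.1812 0.0952] [143 140 144]
(0.065, 0.02) [0.5605 0.2    0.1001] [128 125 129]
(-0.04, 0) [0.4589 0.211  0.0054] [191 193 205]
```

Run:
```python
from h import *
t=cap('top')
for x in np.arange(.055,.076,.003):
    print(round(x,3),[dep(t,*pix(t,hold(x,y,0))[0])[2].round(4) for y in (-.02,-.01,0,.01,.02)])
# lid gap: look from scene camera at holder side not needed; wheel/handle direction
for d in (-.08,-.04,0,.04,.08): print([dep(t,*pix(t,hold(x,d,.0135))[0])[2].round(4) for x in (-.022,-.012,0,.012,.022)])
bk={n:dep(t,*pix(t,P)[0]).round(3) for n,P in dict(vial=(.4708,-.4076,.058),beaker=(.708,.348,.076)).items()}; print(bk)
```

```text
0.055 [np.float64(-0.003), np.float64(0.0001), np.float64(0.0002), np.float64(-0.0026), np.float64(-0.0009)]
0.058 [np.float64(0.0971), np.float64(0.0996), np.float64(0.0029), np.float64(0.0013), np.float64(-0.0001)]
0.061 [np.float64(0.0972), np.float64(0.1012), np.float64(0.0963), np.float64(0.0992), np.float64(0.1015)]
0.064 [np.float64(0.1005), np.float64(0.1003), np.float64(0.1), np.float64(0.1003), np.float64(0.0994)]
0.067 [np.float64(0.0957), np.float64(0.0954), np.float64(0.097), np.float64(0.0971), np.float64(0.0947)]
0.07 [np.float64(-0.0022), np.float64(-0.0021), np.float64(0.0022), np.float64(-0.0026), np.float64(0.0014)]
0.073 [np.float64(-0.0017), np.float64(-0.0012), np.float64(-0.003), np.float64(-0.0037), np.float64(-0.0009)]
[np.float64(0.508), np.float64(0.1192), np.float64(0.1163), np.float64(0.1139), np.float64(0.1187)]
[np.float64(0.1135), np.float64(0.114), np.float64(0.1148), np.float64(0.1149), np.float64(0.1167)]
[np.float64(0.1144), np.float64(0.1161), np.float64(0.1161), np.float64(0.115), np.float64(0.115)]
[np.float64(0.113), np.float64(0.1158), np.float64(0.1147), np.float64(0.1152), np.float64(0.1173)]
[np.float64(1.1828), np.float64(0.1159), np.float64(0.1161), np.float64(0.1176), np.float64(0.1136)]
{'vial': array([ 0.471, -0.408,  0.056]), 'beaker': array([0.708, 0.348, 0.077])}
```

```bash
python3 -c "
from rig import robot
print(robot.hand_in())"
```

```text
the job is handed in; nothing more can be done
None
```

The job is handed in, though no verdict came back. My last camera measurements showed the holder turned right over against its stop with the lid shut and the handle folded flat. All four blocks were checked seated dot-up before I closed the lid, and the beaker and vial had not moved.

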